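# Feed the slim spacer bars into the narrow-necked jar

## Robot

A 6-joint arm with a two-finger parallel gripper is mounted at the origin on the work surface. World frame = base frame: x ahead of the robot, y to its left, z up, the work surface at z = 0. Lengths are in m, angles in rad, forces in N, time in s.
With the tool pointing down it reaches from about 0.3 to 0.775 m from the base axis. Payload 14.6 kg.
Tool frame: the origin (TCP) lies at the very end of the fingers, on their centre line; the grasp point (between the pads) lies 19 mm behind it; y points along the fingers, z is the direction in which the jaws open and shut, and the axes are right-handed (so a half turn about y gives the same grasp; the last joint's range is limited). The gripper opens to 94 mm and grips with 3 to 60 N. Pads are 16 mm wide; open, the fingers measure 119 mm over their backs; the gripper's body (75 mm by 177 mm) begins 78 mm behind the grasp point.
Start: joints at [1.251, 0.3, 1.521, -0, 1.321, -0.067], TCP at [0.138, 0.533, 0.205] pointing down, gripper open.
Joint ranges: [-3.03, 3.03], [-0.79, 2.21], [0.23, 2.52], [-1.04, 4.18], [0, 3.07], [-2.55, 2.55]. Speed limits (rad/s): [2.22, 2.22, 2.57, 3.14, 3.14, 3.14].

## Interface

Orientations are given as [roll, pitch, yaw] about the fixed x, y, z axes, in that order (R = Rz(yaw) Ry(pitch) Rx(roll)).
In Python, from station import get_obs, camera, hand_in, masks_of gives the robot as it stands.
- The arm moves only by the shell command python3 -m jog 'ROWS' [FORCE]. ROWS is text: rows parted by semicolons, each of 7 numbers parted by spaces: the shift along the world's x, y, z in mm, then the turn, a rotation vector about the world's x, y, z in degrees, then the closure, from 0 (fully open) to 1 (shut). A call has 1 to 10 rows; each row is the pose to reach, as a shift and turn from the pose measured when the call began; what a row does not reach only later rows make up. A row lasts 1/12 s, in which the tool goes at most 41.7 mm and 7.16 degrees, less where a joint would pass 70% of its speed; a pose out of reach is approached as far as the arm can. A call with a gripper value outside its range is refused whole. The fingers move at their own pace and stop on an object; FORCE is the grip in N (left out, the last holds). Time passes only in rows, so rows that repeat a pose let the fingers close. It gives the time, the measured TCP pose, the force and the opening at its end, in the units of the state.
- get_obs(): the state, without advancing time (a new reading comes with each control period).
- camera(name): name is "scene" or "top"; returns a dict with "img" (420x560x3 uint8, red, green, blue), "range_z" (420x560 float32, m along the optical axis (not along the pixel's ray), 0 where there is no reading), "fx", "fy", "cx", "cy" (pixels), "k1" (the pictures are not rectified: a ray, as slopes to the right and down, at radius r is drawn at 1 + k1 r^2 times it, then the intrinsics apply), "rvec" (rotation vector, rad) and "tvec" (3), from world to camera coordinates, as OpenCV has them. Camera axes: x right, y down, z forward; pixel columns grow to the right and rows downward; lengths in m; the calibration is good to about 2 mm. A picture is of the moment at which its call begins.
- hand_in(): hands the job in, once; it reports no verdict.
Trained networks look in the newest picture that a camera, given by its name, has taken for a name from the list of things; names that differ only in an ending like _2 or _b are one class to them, and where a whole thing is asked for, a point or a joint stands for the part that bears it (a point fixed in the world has none). Each returns a list of dicts, best first, with "conf" (0 to 1); they miss things now and then, are a little off and sometimes report something else, mostly with a low value. They report only what shows in the picture. A call takes as long as a camera call. They do not tell look-alikes from the thing itself.
- masks_of(thing, camera): "mask" (420x560 bool, what is visible of it) and "extent" ([left, top, right, bottom] in pixels, round what is visible of it).
The state is a dict: "time_s": time; "qpos": joint angles; "joint_vel": joint speeds; "tau": joint torques, N m; "ee_pos": TCP position; "eef_rot": TCP orientation; "force": force on the tool from outside, world axes, zero at the start; "moment": the same for the moment, N m; "grip_width": finger opening in m.
Only numpy, scipy, OpenCV 4.12 (cv2) and the standard library are available. Lean on these libraries where they do the work, as an engineer would, in place of code of your own. Each camera call takes 0.05 s, during which the arm holds its last target.

## Task

Put the two slim metal bars away in the clear jar, one at a time, feeding each end-on down through its narrow neck. They lie flat in the carton tray, so first lay each bar in the channel of the sloping wooden rest, let go of it, and take it again by its upper end; finish one bar before starting the next. Leave the thick bar in the tray, keep the jar standing where it is and do not disturb the other things on the bench.

Things in the scene. Friction and masses are not known exactly. Their poses are not given: they have to be found in the camera images.
- bar1: slim square bar, plain aluminium, 110 x 18 x 18 mm, 90 g, edges rounded 2 mm; origin at its centre, x along its length. Starts lying flat in one of the three lanes of the tray, roughly along the tray's x. Both ends are alike
- bar2: the other slim bar, same as bar1
- thickbar: thick square bar, plain aluminium, 110 x 28 x 28 mm, 220 g; origin at its centre, x along its length; it lies in one of the three lanes, will not pass the jar's neck and stays in the tray
- tray: fixed open cardboard tray, outside 138 (x) x 214 (y) x 45 mm high, walls and floor 4 mm thick; origin at the centre of its underside. The three bars lie in it side by side, centres about 59 mm apart along y, each about along x
- rest: fixed plywood rest 130 (x) x 70 (y) mm with a straight channel that rises at 45 degrees towards its +x; origin at the centre of its underside. The channel is 24 mm wide, 9 mm deep and 66 mm long, with a foot stop at its low end (-x side); a slim bar laid in it against the stop leans at 45 degrees with its upper 44 mm free beyond the channel. The block is 40 mm wide there and the channel's upper end is 79 mm above the table
- rest_seat (a point): where a slim bar's centre is when it lies in the channel against the stop; 77 mm above the table; its axes are those of rest (x horizontal)
- rest_foot (a point): the centre of that bar's lower end face, at the stop, 38 mm above the table, 55 mm down the slope from rest_seat
- jar: loose clear plastic jar, about 0.8 kg, 150 mm in diameter below, 195 mm high; the shoulder closes in to a straight neck of 43 mm outside and 33 mm inside diameter (slightly faceted), from 158 mm up to the mouth at 195 mm. The floor is 5 mm thick with a low cone in the middle, so that a bar let fall through the neck topples aside. Origin at the centre of its underside, z up
- jar_mouth (a point): centre of the jar's open mouth, at the top of the neck (195 mm above the jar's underside)
- tape: bystander: roll, 72 mm across, 25 mm high, origin at the centre of its underside
- screwdriver: bystander: screwdriver lying on the bench, origin under its middle
- canister: bystander: small closed jar, 60 mm across, 75 mm high, origin at the centre of its underside
- carton: bystander: closed small carton 60 x 100 x 45 mm, origin at the centre of its underside
Things that resemble listed ones, but are neither listed nor needed, are in the scene too. Leave any pink, turquoise or yellow look-alike of the bar1 alone.

How it is judged:
By the outcome, as a careful person would: the job done as asked, in the order asked, and still so for the second after the job is handed in, with the robot touching nothing.
It also fails if it takes over 72 s, if anything falls off the work surface, if the arm or the gripper's body presses on something with over 40 N, if the wrist force passes 120 N, or if a joint passes its speed limit or range.

## Working session

There is one attempt and no reset: what is moved stays moved. The work goes in short steps, Python scripts to look and compute and a shell command to move; the robot and the scene stay as the last step left them, time stands still between calls to the robot, and variables do not carry over. Pictures are saved under pics/ and viewed, and the job is handed in when it is done.

```bash
ls; mkdir -p pics
python3 - <<'E'
from station import get_obs,camera,masks_of
import cv2,numpy as np
o=get_obs();print(o)
for n in ("scene","top"):
    c=camera(n);cv2.imwrite(f"pics/{n}0.png",c["img"][:,:,::-1])
    print({k:v for k,v in c.items() if k not in("img","range_z")})
    np.savez(f"{n}0.npz",**c)
    for t in("bar1","thickbar","tray","rest","jar","tape","screwdriver","canister","carton"):
        print(n,t,[(round(m["conf"],2),m["extent"]) for m in masks_of(t,n)])
E
```

```text
pics
{'time_s': 0.0, 'qpos': array([ 1.25139488e+00,  3.00421134e-01,  1.52160072e+00,  2.40426791e-05,
        1.32072212e+00, -6.66153278e-02]), 'joint_vel': array([-1.26097144e-03,  2.00032725e-04, -1.95055282e-03,  3.76874997e-04,
        9.21082471e-05, -9.01773025e-04]), 'tau': array([-7.88272810e-04, -5.31800008e+01, -3.52737951e+01,  7.08070910e-02,
        2.44584319e-02, -7.28276336e-05]), 'ee_pos': array([0.13747435, 0.5322566 , 0.20490544]), 'eef_rot': array([-1.57194355e+00,  9.98753802e-05, -2.52792136e-01]), 'force': array([-0.6684101 ,  0.27363013, -0.25372288]), 'moment': array([-0.00311478,  0.00097518,  0.03315465]), 'grip_width': 0.09374063134434442}
{'fx': 494.33523994595015, 'fy': 494.33523994595015, 'cx': 272.0077409974584, 'cy': 205.99254540151435, 'k1': -0.10777359957479857, 'rvec': array([ 0.80897461,  2.73071388, -0.83460455]), 'tvec': array([ 0.4062814 , -0.14772235,  1.49267956])}
scene bar1 [(0.93, [398.7, 261.2, 440.0, 294.4]), (0.89, [299.0, 312.1, 336.2, 348.1]), (0.74, [339.8, 252.1, 370.5, 291.6]), (0.71, [381.1, 319.4, 428.7, 348.1]), (0.69, [280.0
[... 773 characters left out ...]
0.83, [176.1, 180.7, 188.7, 220.6]), (0.81, [198.1, 177.6, 206.3, 211.0]), (0.71, [153.6, 299.5, 191.7, 322.6]), (0.56, [119.8, 248.1, 155.8, 275.5])]
top thickbar [(0.79, [150.6, 179.7, 169.4, 220.7])]
top tray [(0.63, [139.6, 159.3, 225.6, 233.1])]
top rest [(0.75, [176.7, 180.9, 189.4, 218.8]), (0.58, [271.7, 177.8, 323.5, 206.3])]
top jar [(0.73, [376.2, 170.8, 437.2, 232.6])]
top tape [(0.7, [287.7, 223.3, 312.7, 252.6]), (0.36, [272.6, 179.2, 318.2, 203.9])]
top screwdriver [(0.84, [254.2, 135.2, 324.4, 145.3])]
top canister [(0.68, [223.5, 134.4, 248.5, 159.6])]
top carton [(0.63, [332.7, 130.8, 371.8, 163.0]), (0.4, [264.0, 133.7, 325.3, 145.2]), (0.25, [149.6, 183.9, 167.2, 220.7])]
```

View pics/scene0.png

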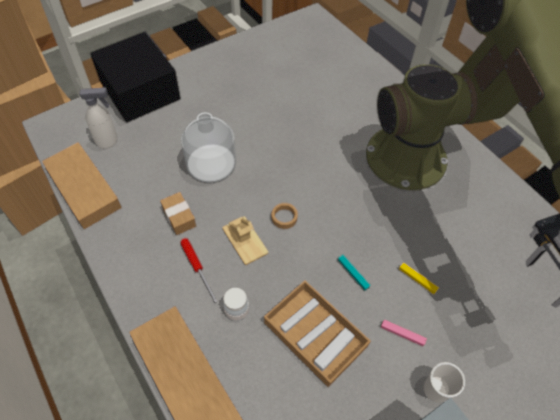

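View pics/top0.png

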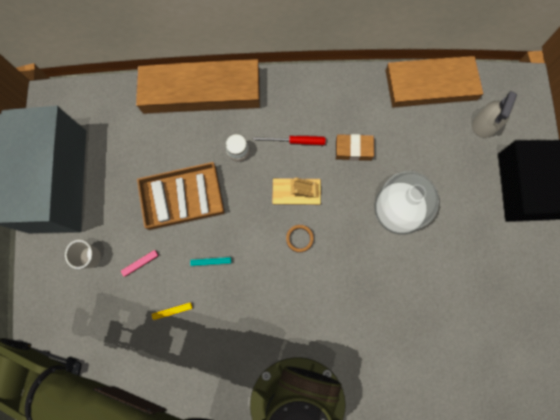

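Top view: the tray is at about (182,196), with the thick bar at (159,200) and slim bars at (181,198) and (202,194). The rest is at (297,190), the jar at (407,204) with its mouth near (415,194), and the pink, turquoise and yellow look-alikes lie outside the tray.

```bash
cat > h.py <<'E'
import numpy as np,cv2
from scipy.spatial.transform import Rotation as Rn
def load(f): return dict(np.load(f))
def rays(c,uv):
    K=np.array([[c["fx"],0,c["cx"]],[0,c["fy"],c["cy"]],[0,0,1]],float)
    uv=np.asarray(uv,float).reshape(-1,1,2)
    return cv2.undistortPoints(uv,K,np.array([float(c["k1"]),0,0,0,0]),None,None,None).reshape(-1,2) if 0 else cv2.undistortPointsIter(uv,K,np.array([float(c["k1"]),0,0,0,0]),None,None,(3,50,1e-9)).reshape(-1,2)
def R(c): return cv2.Rodrigues(np.asarray(c["rvec"]))[0]
def unproj_depth(c,uv,z):
    r=rays(c,uv);p=np.c_[r*z[:,None],z]
    return (p-c["tvec"])@R(c)
def unproj_plane(c,uv,h):
    r=rays(c,uv);d=np.c_[r,np.ones(len(r))]@R(c);o=-R(c).T@c["tvec"]
    s=(h-o[2])/d[:,2];return o+s[:,None]*d
def proj(c,P):
    K=np.array([[c["fx"],0,c["cx"]],[0,c["fy"],c["cy"]],[0,0,1]],float)
    return cv2.projectPoints(np.asarray(P,float).reshape(-1,1,3),np.asarray(c["rvec"]),np.asarray(c["tvec"]),K,np.array([float(c["k1"]),0,0,0,0]))[0].reshape(-1,2)
def cloud(c):
    v,u=np.mgrid[:420,:560];uv=np.c_[u.ravel(),v.ravel()];z=c["range_z"].ravel()
    P=unproj_depth(c,uv,z);P[z==0]=np.nan
    return P.reshape(420,560,3)
def crop(c,P,r,s,fn):
    u,v=proj(c,P)[0];u,v=int(u),int(v)
    im=c["img"][max(0,v-r):v+r,max(0,u-int(1.3*r)):u+int(1.3*r)]
    cv2.imwrite(fn,cv2.resize(im,None,fx=s,fy=s,interpolation=cv2.INTER_CUBIC)[:,:,::-1]);print("crop origin",max(0,u-int(1.3*r)),max(0,v-r),"x",s)
E
cat > m.py <<'E'
from h import *
from station import masks_of
for n in("top","scene"):
    c=load(f"{n}0.npz");C=cloud(c)
    f=C[300:400,200:230] if n=="top" else C[180:210,300:340]
    print(n,"table z",np.nanmedian(f[...,2]))
    for t in("bar1","thickbar","tray","rest","jar","tape"):
        for m in masks_of(t,n):
            if m["conf"]<.5: continue
            mk=cv2.erode(m["mask"].astype(np.uint8),np.ones((3,3)))>0
            mm=m["mask"];v,u=np.nonzero(mm)
            h={"bar1":.022,"thickbar":.032,"tray":.045,"rest":.0,"jar":0,"tape":.025}[t]
            P=unproj_plane(c,np.c_[u,v],h)[:,:2]
            (cx,cy),(w,hh),a=cv2.minAreaRect((P*1000).astype(np.float32))
            e=np.linalg.eigh(np.cov(P.T))[1][:,1];
            D=C[mk];D=D[~np.isnan(D[:,0])]
            print(n,t,round(m["conf"],2),"rect",np.round([cx,cy,w,hh,a],1),"mean",P.mean(0).round(4),"ang",np.degrees(np.arctan2(e[1],e[0])).round(1),"depth n",len(D),"zpct",np.percentile(D[:,2],[5,50,95]).round(3) if len(D) else None, D.mean(0).round(3) if len(D) else None)
E
python3 m.py
```

```text
top table z -0.00042695001111025274
top bar1 0.86 rect [378.7 222.9  19.8 101.7   1.3] mean [0.379 0.225] ang 91.8 depth n 177 zpct [0.014 0.018 0.023] [0.379 0.227 0.018]
top bar1 0.83 rect [552.3 297.9 111.8  21.3   7.4] mean [0.5526 0.2982] ang -173.0 depth n 198 zpct [0.016 0.021 0.026] [0.553 0.298 0.021]
top bar1 0.81 rect [561.1 240.  107.4  19.3   7.3] mean [0.5614 0.24  ] ang -172.0 depth n 162 zpct [0.017 0.021 0.026] [0.562 0.24  0.021]
top bar1 0.71 rect [249.8 324.1  18.8 110.2  15.6] mean [0.2501 0.3227] ang 105.9 depth n 168 zpct [0.013 0.017 0.021] [0.25  0.323 0.017]
top bar1 0.56 rect [377.5 411.1  23.6 111.   32.2] mean [0.3791 0.4092] ang 120.2 depth n 190 zpct [0.013 0.017 0.022] [0.38  0.409 0.017]
top thickbar 0.79 rect [542.5 353.4 114.2  32.7  12.1] mean [0.5421 0.3535] ang -167.7 depth n 346 zpct [0.025 0.031 0.035] [0.542 0.354 0.03 ]
top tray 0.63 rect [553.6 298.2 150.9 221.7   9.3] mean [0.5549 0.2945] ang 100.5 depth n 2656 zpct [-0.001  0.005  0.044] [0.563 0.301 0.013]
top rest 0.75 rect [556.5 303.2 109.9  21.4   7.4] mean [0.5547 0.303 ] ang -172.2 
[... 1258 characters left out ...]
 [547.5 357.5 117.1  32.8  12. ] mean [0.5473 0.3583] ang -166.7 depth n 486 zpct [0.029 0.033 0.036] [0.547 0.358 0.033]
scene tray 0.91 rect [562.1 301.4 153.9 222.7  10.6] mean [0.5638 0.302 ] ang 98.0 depth n 3699 zpct [0.002 0.007 0.046] [0.556 0.293 0.015]
scene rest 0.89 rect [557.8 -21.9 139.6  76.9  85.4] mean [ 0.5585 -0.0196] ang 86.1 depth n 1024 zpct [0.01  0.015 0.078] [ 0.566 -0.005  0.028]
scene rest 0.64 rect [540.3 352.3 117.9  32.4  12.5] mean [0.5425 0.3526] ang -168.1 depth n 450 zpct [0.029 0.033 0.036] [0.552 0.359 0.033]
scene jar 0.75 rect [ 481.3 -365.5  284.2  166.1   63. ] mean [ 0.4844 -0.3557] ang 68.4 depth n 2765 zpct [0.031 0.129 0.179] [ 0.525 -0.259  0.116]
```

Run:
```python
from h import *
for n in("top","scene"):
    c=load(f"{n}0.npz")
    crop(c,[.56,-.015,.04],35,10,f"pics/rest_{n}.png")
    crop(c,[.5,-.29,.1],55,7,f"pics/jar_{n}.png")
```

```text
crop origin 251 154 x 10
crop origin 335 148 x 7
crop origin 200 198 x 10
crop origin 140 86 x 7
```

View pics/rest_top.png

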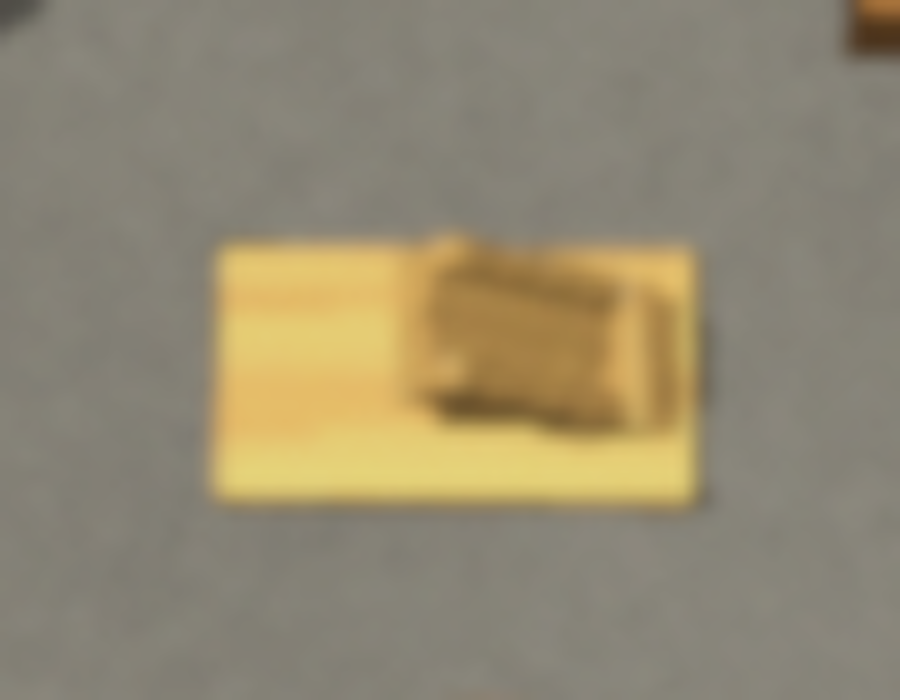

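View pics/rest_scene.png

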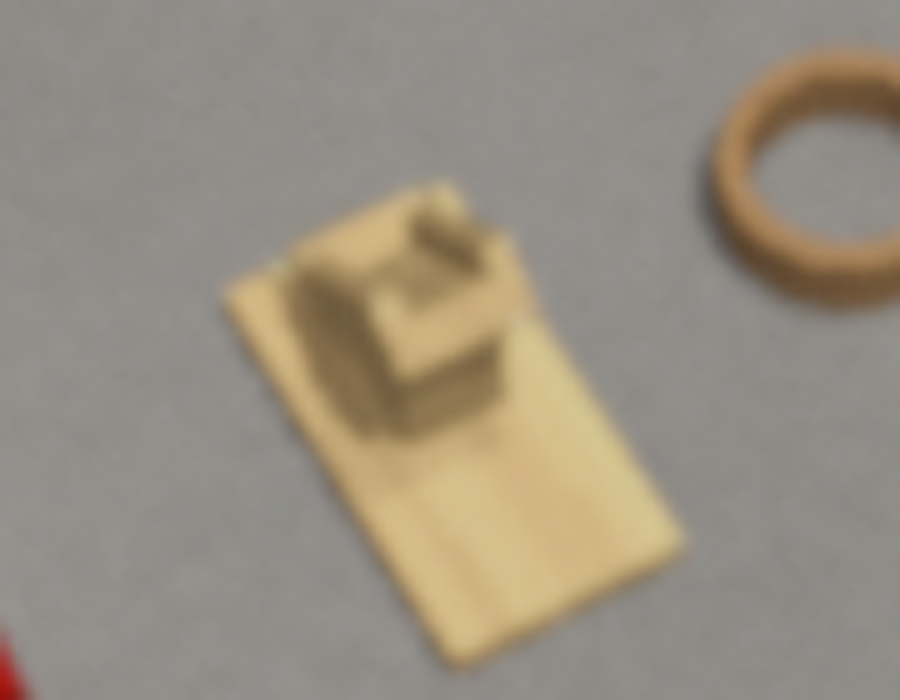

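View pics/jar_top.png

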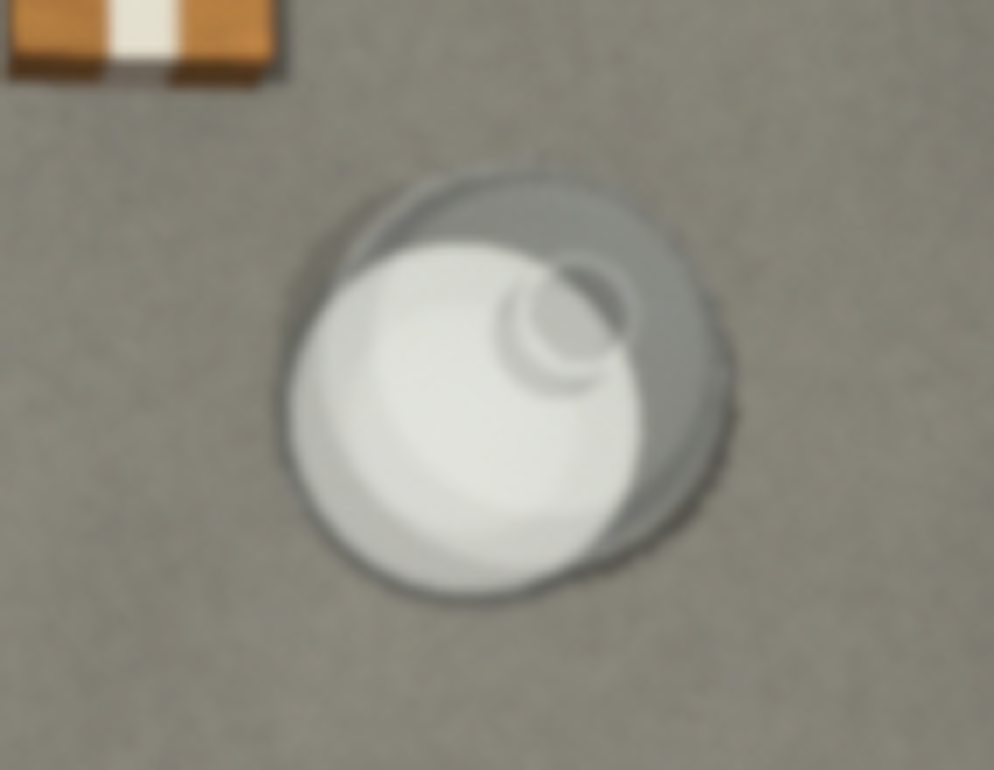

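View pics/jar_scene.png

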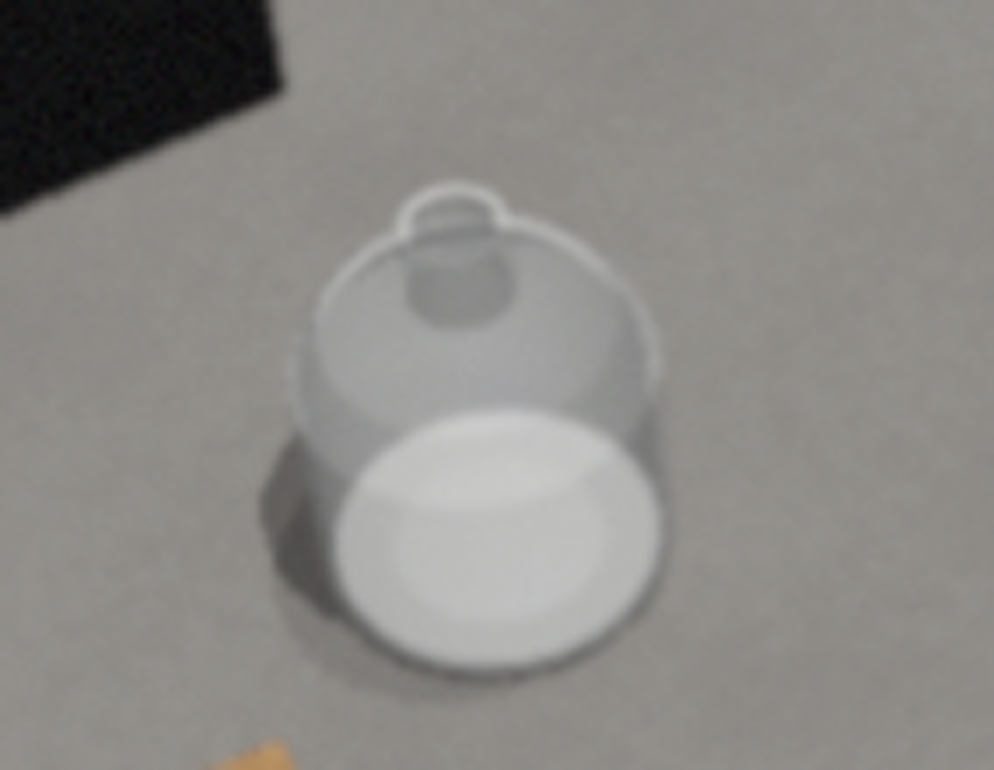

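Run:
```python
from h import *
for n in("top","scene"):
    c=load(f"{n}0.npz");C=cloud(c).reshape(-1,3)
    s=C[(abs(C[:,0]-.561)<.06)&(abs(C[:,1]+.015)<.085)&(C[:,2]>.02)]
    for y in np.arange(-.09,.06,.008):
        q=s[abs(s[:,1]-y)<.004]
        if len(q)>1: print(n,round(y,3),len(q),"x",np.percentile(q[:,0],[2,50,98]).round(3),"z",np.percentile(q[:,2],[5,50,95]).round(3))
```

```text
top -0.066 29 x [0.542 0.56  0.578] z [0.032 0.036 0.039]
top -0.058 49 x [0.539 0.559 0.578] z [0.03  0.037 0.043]
top -0.05 48 x [0.541 0.561 0.58 ] z [0.025 0.039 0.049]
top -0.042 53 x [0.54  0.56  0.579] z [0.033 0.046 0.058]
top -0.034 50 x [0.541 0.561 0.579] z [0.043 0.053 0.066]
top -0.026 53 x [0.541 0.561 0.581] z [0.05  0.062 0.075]
top -0.018 54 x [0.542 0.561 0.58 ] z [0.053 0.069 0.082]
top -0.01 53 x [0.542 0.561 0.582] z [0.065 0.076 0.085]
top -0.002 47 x [0.543 0.561 0.581] z [0.066 0.074 0.079]
top 0.006 15 x [0.546 0.564 0.581] z [0.065 0.068 0.071]
scene -0.066 27 x [0.54  0.562 0.578] z [0.037 0.041 0.044]
scene -0.058 38 x [0.542 0.556 0.58 ] z [0.032 0.039 0.046]
scene -0.05 22 x [0.545 0.568 0.581] z [0.034 0.044 0.056]
scene -0.042 29 x [0.544 0.56  0.58 ] z [0.036 0.048 0.063]
scene -0.034 26 x [0.541 0.568 0.581] z [0.029 0.055 0.068]
scene -0.026 30 x [0.543 0.565 0.581] z [0.028 0.064 0.078]
scene -0.018 39 x [0.544 0.573 0.582] z [0.037 0.075 0.087]
scene -0.01 115 x [0.543 0.563 0.581] z [0.024 0.046 0.083]
scene -0.002 51 x [0.544 0.562 0.581] z [0.069 0.074 0.081]
```

```bash
cat > rest.py <<'E'
from h import *
import sys
from scipy.optimize import least_squares
for n,cor in(("top",[(218,245),(693,245),(698,505),(213,497)]),("scene",[(445,183),(683,545),(460,667),(225,293)])):
    c=load(f"{n}0.npz");C=cloud(c).reshape(-1,3)
    o=(251,154) if n=="top" else(200,198)
    uv=(np.array(cor)+5-5.)/10+o-.45
    for h in(.012,):
        P=unproj_plane(c,uv,h);print(n,"plate corners",P[:,:2].round(4).tolist(),"ctr",P.mean(0).round(4), np.linalg.norm(P[0]-P[1]).round(4),np.linalg.norm(P[1]-P[2]).round(4))
    pl=C[(abs(C[:,0]-.561)<.025)&(C[:,1]>.015)&(C[:,1]<.04)];print("plate z",np.nanmedian(pl[:,2]))
    s=C[(abs(C[:,0]-.561)<.009)&(C[:,1]>-.045)&(C[:,1]<-.015)&(C[:,2]>.02)]
    print("floor pts",len(s),"z-y",np.percentile(s[:,2]-s[:,1],[10,25,50,75,90]).round(4), "->y_seat",.0643-np.median(s[:,2]-s[:,1]))
    w=C[(abs(abs(C[:,0]-.561)-.016)<.002)&(C[:,1]>-.045)&(C[:,1]<-.015)&(C[:,2]>.02)]
    print("wall z-y",np.percentile(w[:,2]-w[:,1],[10,50,90]).round(4))
E
python3 rest.py
```

```text
top plate corners [[0.6002, 0.0501], [0.5958, -0.0788], [0.524, -0.077], [0.5304, 0.0532]] ctr [ 0.5626 -0.0131  0.012 ] 0.129 0.0719
plate z 0.011118617863181515
floor pts 78 z-y [0.0802 0.0823 0.084  0.0858 0.0866] ->y_seat -0.019666545644653532
wall z-y [0.0924 0.0976 0.1011]
scene plate corners [[0.5256, -0.0785], [0.532, 0.0518], [0.5998, 0.0507], [0.5941, -0.0805]] ctr [ 0.5629 -0.0141  0.012 ] 0.1305 0.0677
plate z 0.013573679597434524
floor pts 25 z-y [0.0879 0.0883 0.0892 0.0902 0.0908] ->y_seat -0.024868953159263504
wall z-y [0.0522 0.1009 0.1034]
```

```bash
cat > jar.py <<'E'
from h import *
import sys
t=np.linspace(0,2*np.pi,200)
def ring(x,y,z,r): return np.c_[x+r*np.cos(t),y+r*np.sin(t),np.full(200,z)]
if __name__=="__main__":
    for n,mo,fl,o in(("top",(578,310),(466,420),(335,148)),("scene",(453,222),(498,540),(140,86))):
        c=load(f"{n}0.npz")
        print(n,"mouth",unproj_plane(c,[np.array(mo)/7+o-.43],.195).round(4),"floor",unproj_plane(c,[np.array(fl)/7+o-.43],.005).round(4))
    x,y=map(float,sys.argv[1:3])
    for n,o in(("top",(335,148)),("scene",(140,86))):
        c=load(f"{n}0.npz");im=cv2.imread(f"pics/jar_{n}.png")
        for z,r,col in((.195,.0215,(0,0,255)),(.195,.0165,(0,255,0)),(.0,.075,(255,0,0))):
            p=(proj(c,ring(x,y,z,r))+.43-o)*7
            cv2.polylines(im,[p.round().astype(int)],True,col,1)
        cv2.imwrite(f"pics/jaro_{n}{sys.argv[3]}.png",im[150:700,150:850])
E
python3 jar.py .4985 -.284 a
```

```text
top mouth [[ 0.5104 -0.2956  0.195 ]] floor [[ 0.5085 -0.2967  0.005 ]]
scene mouth [[ 0.5077 -0.2988  0.195 ]] floor [[ 0.509  -0.2977  0.005 ]]
```

```bash
python3 jar.py .509 -.297 b; python3 -c "
import cv2,numpy as np
a=cv2.imread('pics/jaro_topb.png');b=cv2.imread('pics/jaro_sceneb.png');cv2.imwrite('pics/jarob.png',cv2.resize(np.hstack([a,b]),(800,314)))"
```

```text
top mouth [[ 0.5104 -0.2956  0.195 ]] floor [[ 0.5085 -0.2967  0.005 ]]
scene mouth [[ 0.5077 -0.2988  0.195 ]] floor [[ 0.509  -0.2977  0.005 ]]
```

View pics/jaro_topb.png

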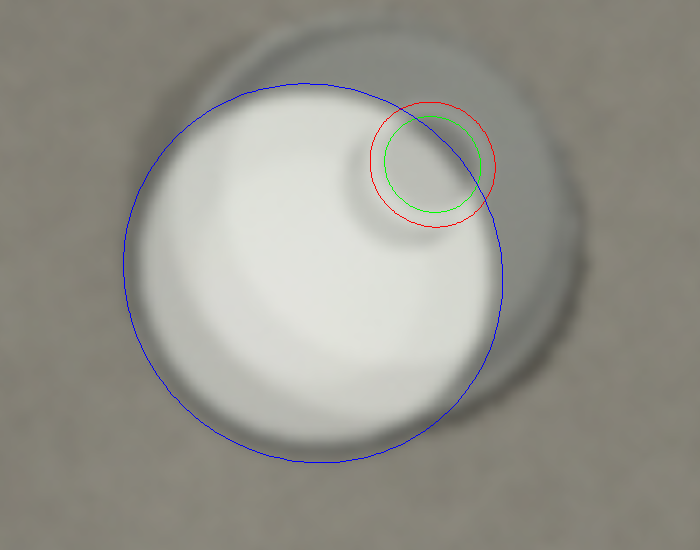

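View pics/jaro_sceneb.png

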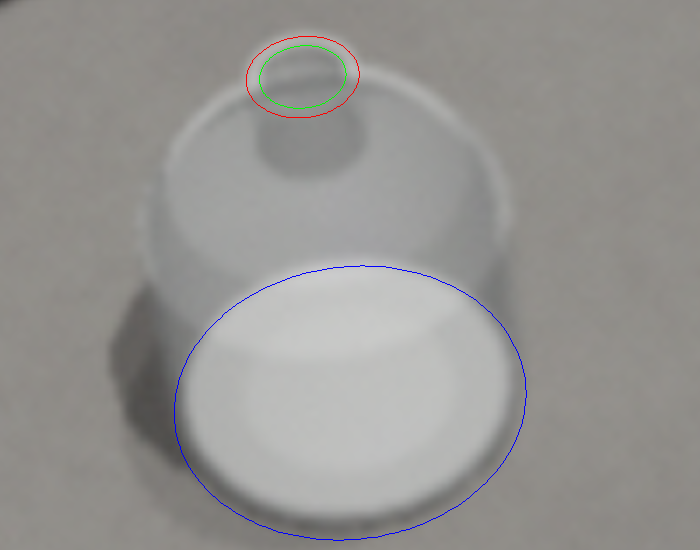

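```bash
python3 -m jog '100 -75 -20 0 0 6 0.55; 200 -150 -40 0 0 12 0.55; 300 -225 -65 0 0 18 0.55; 392 -296 -85 0 0 22 0.55; 392 -296 -85 0 0 22 0.55; 392 -296 -85 0 0 22 0.55; 392 -296 -85 0 0 22 0.55; 392 -296 -85 0 0 22 0.55; 392 -296 -85 0 0 22 0.55; 392 -296 -85 0 0 22 0.55' 40
```

```text
time_s: 2.43
ee_pos: [0.4667, 0.2836, 0.1344]
eef_rot: [-1.571, -0.0, 0.131]
force: [-0.5, 0.8, 0.3]
grip_width: 0.0424
```

```bash
python3 -m jog '63 -47 -50 0 0 0 0.55; 63 -47 -50 0 0 0 0.55; 63 -47 -50 0 0 0 0.55; 63 -47 -50 0 0 0 0.55; 63 -47 -50 0 0 0 0.55' 40
python3 - <<'E'
from h import *
from station import camera
for n in("top","scene"):
    c=camera(n);np.savez(f"{n}1.npz",**c)
    crop(c,[.545,.25,.04],45,6,f"pics/t1_{n}.png")
c=load("top1.npz")
E
python3 -c "
import cv2,numpy as np
a=cv2.imread('pics/t1_top.png');b=cv2.imread('pics/t1_scene.png');cv2.imwrite('pics/t1.png',cv2.resize(np.hstack([a,b]),(800,310)))"
```

```text
time_s: 2.85
ee_pos: [0.5294, 0.2368, 0.0845]
eef_rot: [-1.571, 0.0, 0.13]
force: [0.6, 0.3, 0.7]
grip_width: 0.0424
crop origin 139 153 x 6
crop origin 250 265 x 6
```

View pics/t1.png

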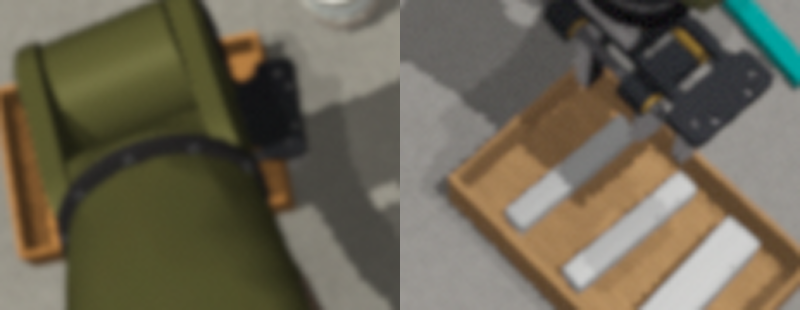

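In the right half (scene view), the fingers straddle the near end of the first bar at about (640,110). The middle bar sits well clear. Next I descend and grip.

```bash
python3 -m jog '0 0 -40 0 0 0 0.55; 0 0 -70 0 0 0 0.55; 0 0 -77 0 0 0 0.55; 0 0 -77 0 0 0 0.55; 0 0 -77 0 0 0 1; 0 0 -77 0 0 0 1; 0 0 -77 0 0 0 1; 0 0 -77 0 0 0 1; 0 0 -77 0 0 0 1' 40
```

```text
time_s: 3.7
ee_pos: [0.5298, 0.238, 0.0099]
eef_rot: [-1.57, -0.003, 0.132]
force: [-1.5, -0.2, 7.0]
grip_width: 0.0176
```

```bash
python3 -m jog '0 0 40 0 0 0 1; 0 0 80 0 0 0 1; 0 0 120 0 0 0 1; 0 0 160 0 0 0 1; 8 -40 165 0 0 -12 1; 16 -80 165 0 0 -24 1; 20 -120 165 0 0 -36 1; 24 -140 165 0 0 -48 1; 28 -160 165 0 0 -55 1; 28 -160 165 0 0 -55 1'
python3 - <<'E'
from station import get_obs;o=get_obs();print(o["qpos"],o["force"],o["moment"],o["grip_width"])
E
```

```text
time_s: 4.53
ee_pos: [0.5583, 0.0747, 0.1754]
eef_rot: [-1.57, -0.004, -0.627]
force: [0.0, 0.2, -0.6]
grip_width: 0.0178
[ 0.06899745  0.3524705   1.5230664  -0.0020522   1.26217101 -0.87415983] [ 0.04694404  0.21015852 -0.60096096] [-0.03882167  0.02896563 -0.06316409] 0.017760725682858875
```

```bash
python3 -m jog '4 -30 30 0 0 -8 1; 4 -50 30 0 0 -16 1; 4 -60 30 0 0 -24 1; 4 -70 30 0 0 -32 1; 4 -75 30 0 0 -40 1; 4 -75 30 0 0 -48 1; 4 -75 30 0 0 -56.6 1; 4 -75 30 0 0 -56.6 1; 4 -75 30 0 0 -56.6 1'
```

```text
time_s: 5.28
ee_pos: [0.5622, -0.0003, 0.2058]
eef_rot: [-1.569, -0.004, -1.621]
force: [-0.7, 0.2, -1.1]
grip_width: 0.018
```

```bash
python3 -m jog '0 0 0 7.5 -0.3 0 1; 0 0 0 15 -0.7 0 1; 0 0 0 22.5 -1 0 1; 0 0 0 30 -1.3 0 1; 0 0 0 37.5 -1.6 0 1; 0 0 0 45 -2 0 1; 0 0 0 45 -2 0 1; 0 0 0 45 -2 0 1'
python3 - <<'E'
from h import *
from station import camera,get_obs
print(get_obs()["qpos"])
for n in("top","scene"):
    c=camera(n);np.savez(f"{n}2.npz",**c)
    cv2.imwrite(f"pics/l2_{n}.png",cv2.resize(c["img"][100:310,150:430],None,fx=2.8,fy=2.8)[:,:,::-1])
E
```

```text
time_s: 5.95
ee_pos: [0.5618, -0.0016, 0.2045]
eef_rot: [-1.575, 0.785, -1.623]
force: [0.3, -0.7, -0.5]
grip_width: 0.0175
[-0.39765912  0.45248919  1.50516001  0.72592724  1.52916338 -0.51110219]
```

View pics/l2_top.png

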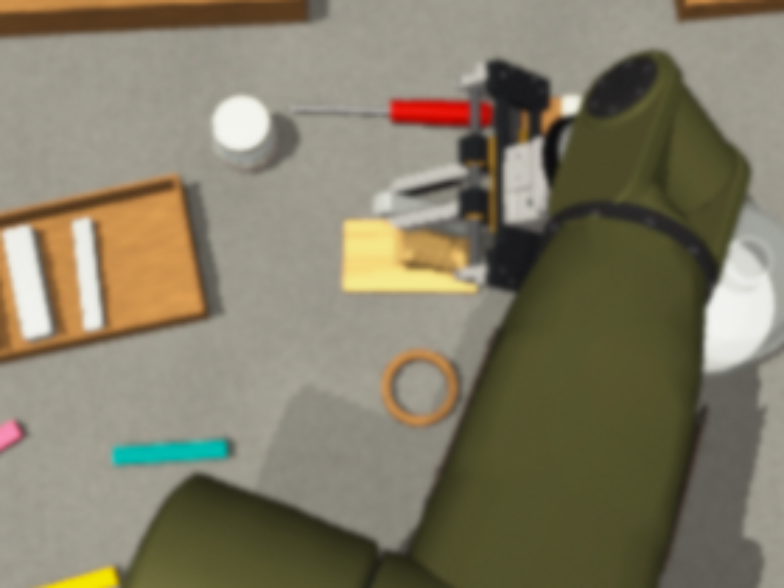

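View pics/l2_scene.png

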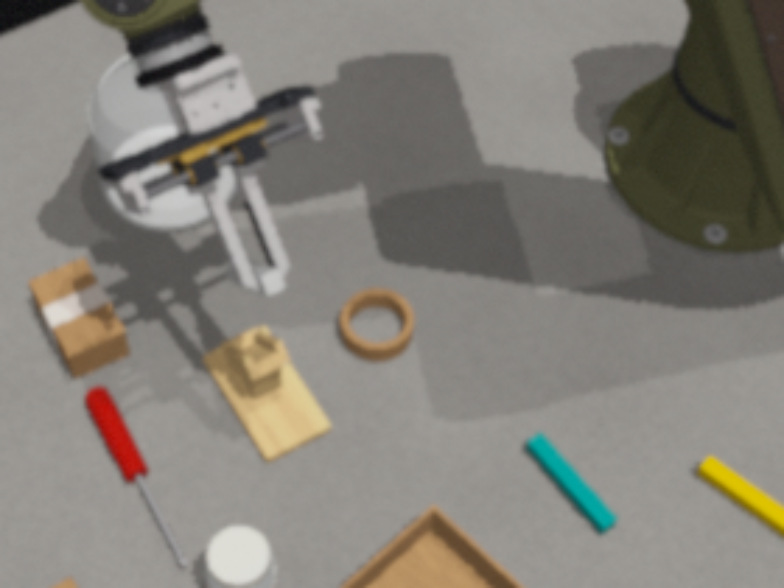

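```bash
python3 - <<'E'
from h import *
T=np.array([.5618,-.0016,.2045]);e=np.array([.031,.706,.707]);n=np.array([-.031,-.706,.707])
ax=T+3.1e-3*n
for k in("top","scene"):
    c=load(f"{k}2.npz");u=proj(c,[ax+.022*e,ax,ax-.088*e]);print(k,u.round(1).tolist())
    crop(c,ax-.03*e,35,8,f"pics/z2_{k}.png")
c=load("top2.npz");
E
python3 -c "
import cv2,numpy as np
a=cv2.imread('pics/z2_top.png');b=cv2.imread('pics/z2_scene.png');cv2.imwrite('pics/z2.png',cv2.resize(np.hstack([a,b]),(800,310)))"
```

```text
top [[285.7, 171.3], [292.5, 173.1], [318.0, 179.8]]
crop origin 256 140 x 8
scene [[247.2, 200.9], [244.1, 200.0], [233.1, 196.6]]
crop origin 195 163 x 8
```

View pics/z2.png

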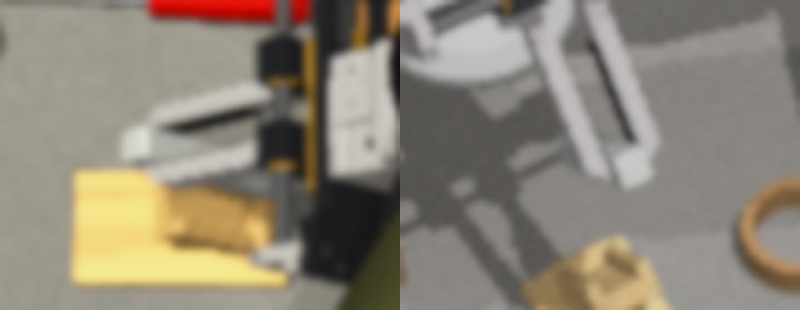

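```bash
python3 -m jog '-0.6 -17 -30 0 0 0 1; -0.6 -34 -59 0 0 0 1; -0.6 -34 -59 0 0 0 1; -0.6 -34 -59 0 0 0 1; 0.2 -16 -77 0 0 0 1; 0.8 2 -95 0 0 0 1; 0.8 2 -95 0 0 0 1; 0.8 2 -95 0 0 0 1'
```

```text
time_s: 6.72
ee_pos: [0.5634, 0.0027, 0.1124]
eef_rot: [-1.57, 0.779, -1.615]
force: [-0.2, 0.0, -0.5]
grip_width: 0.0177
```

```bash
python3 -m jog '0 2 -5 0 0 0 1; 0 4 -8 0 0 0 1; 0 4 -9 0 0 0 1; 0 4 -9 0 0 0 1; 0 4 -9 0 0 0 1'
python3 - <<'E'
from h import *
from station import camera,get_obs
for n in("top","scene"):
    c=camera(n);np.savez(f"{n}3.npz",**c)
    crop(c,[.562,-.02,.08],35,8,f"pics/z3_{n}.png")
E
python3 -c "
import cv2,numpy as np
a=cv2.imread('pics/z3_top.png');b=cv2.imread('pics/z3_scene.png');cv2.imwrite('pics/z3.png',cv2.resize(np.hstack([a,b]),(800,310)))"
```

```text
time_s: 7.13
ee_pos: [0.5636, 0.0064, 0.1037]
eef_rot: [-1.569, 0.779, -1.615]
force: [-0.5, 0.3, -0.9]
grip_width: 0.0176
crop origin 253 150 x 8
crop origin 197 189 x 8
```

View pics/z3.png

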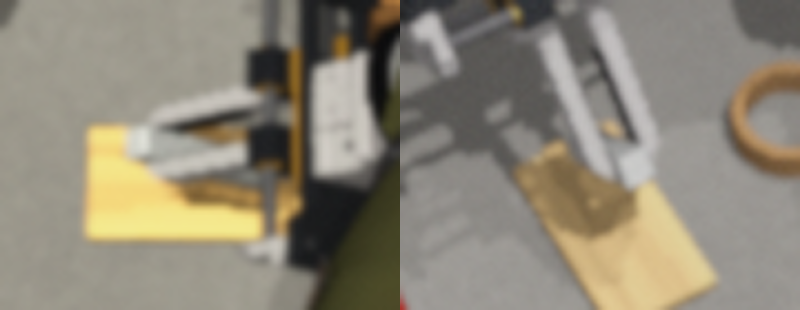

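```bash
python3 -m jog '0 1 -1 0 0 0 1; 0 2 -2 0 0 0 1; 0 2 -2 0 0 0 1; 0 2 -2 0 0 0 1'
```

```text
time_s: 7.57
ee_pos: [0.5637, 0.0081, 0.1022]
eef_rot: [-1.568, 0.779, -1.615]
force: [-2.3, -4.9, 5.9]
grip_width: 0.0173
```

```bash
python3 -m jog '0 -1.5 -1.5 0 0 0 1; 0 -3 -3 0 0 0 1;0 -3 -3 0 0 0 1; 0 -3 -3 0 0 0 0.6; 0 -3 -3 0 0 0 0.6; 0 -3 -3 0 0 0 0.6; 0 -3 -3 0 0 0 0.6; -1 -30 25 0 0 0 0.6; -2 -60 57 0 0 0 0.6; -2 -60 57 0 0 0 0.6'
```

```text
time_s: 8.4
ee_pos: [0.5632, -0.0558, 0.164]
eef_rot: [-1.559, 0.776, -1.611]
force: [-0.2, -0.3, 0.5]
grip_width: 0.0382
```

```bash
python3 -m jog '0 -15 20 0 0 0 0.6; 0 -25 30 0 0 0 0.6'
python3 - <<'E'
from h import *
from station import camera,get_obs
for n in("top","scene"):
    c=camera(n);np.savez(f"{n}4.npz",**c)
    crop(c,[.562,-.02,.08],35,8,f"pics/z4_{n}.png")
E
python3 -c "
import cv2,numpy as np
a=cv2.imread('pics/z4_top.png');b=cv2.imread('pics/z4_scene.png');cv2.imwrite('pics/z4.png',cv2.resize(np.hstack([a,b]),(800,310)))"
```

```text
time_s: 8.57
ee_pos: [0.5636, -0.0821, 0.196]
eef_rot: [-1.556, 0.775, -1.609]
force: [0.2, -0.4, 0.3]
grip_width: 0.0375
crop origin 253 150 x 8
crop origin 197 189 x 8
```

View pics/z4.png

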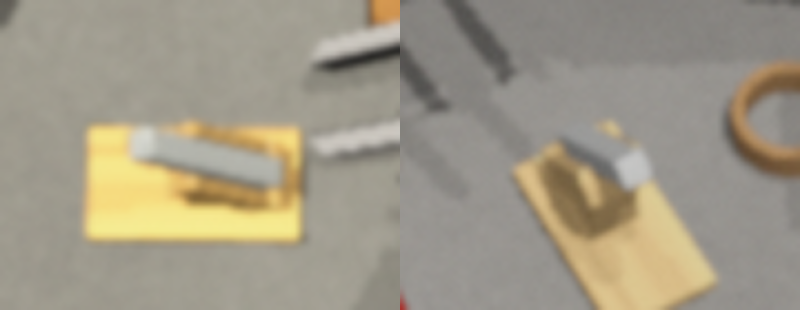

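```bash
cat > ov.py <<'E'
from h import *
import sys
def ov(k,S,yaw,tilt,fn,center,r=30,s=12):
    d=np.array([np.cos(np.radians(yaw)),np.sin(np.radians(yaw)),0]);z=np.array([0,0,1.]);t=np.radians(tilt)
    e=d*np.cos(t)+z*np.sin(t);n=-d*np.sin(t)+z*np.cos(t);w=np.cross(n,e)
    ims=[]
    for name in("top","scene"):
        c=load(f"{name}{k}.npz");u,v=proj(c,center)[0].astype(int)
        im=cv2.resize(c["img"][v-r:v+r,u-r:u+r],None,fx=s,fy=s,interpolation=cv2.INTER_CUBIC)[:,:,::-1].copy()
        for a in(-1,1):
            q=[S+a*.055*e+b*.009*n+g*.009*w for b,g in((1,1),(1,-1),(-1,-1),(-1,1))]
            p=(proj(c,q)-[u-r,v-r]+.5)*s;cv2.polylines(im,[p.round().astype(int)],True,(0,0,255) if a>0 else(255,0,0),1)
        for b,g in((1,1),(1,-1)):
            p=(proj(c,[S+a*.055*e+b*.009*n+g*.009*w for a in(-1,1)])-[u-r,v-r]+.5)*s;cv2.polylines(im,[p.round().astype(int)],False,(0,255,0),1)
        ims.append(im)
    o=np.hstack(ims);cv2.imwrite(fn,cv2.resize(o,None,fx=800/o.shape[1],fy=800/o.shape[1]))
E
python3 - <<'E'
from ov import *
ov(4,np.array([.5618,-.022,.077]),87.5,45,"pics/o4.png",[.562,-.02,.08],23,17)
E
```

```text
(no output)
```

View pics/o4.png

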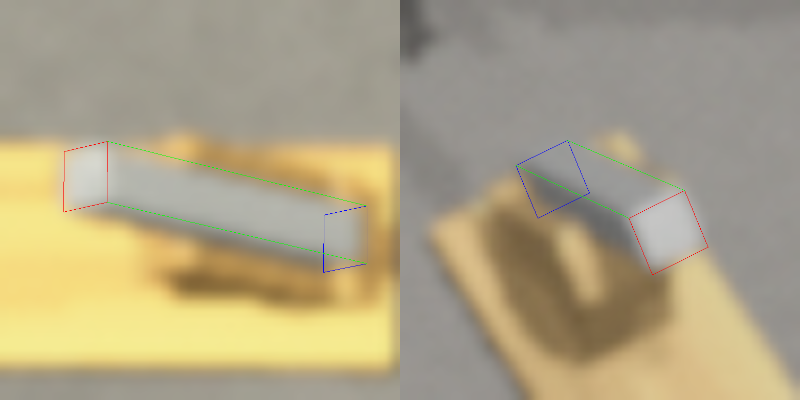

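```bash
cat > tgt.py <<'E'
from h import *
def Rt(approach,jaw):
    y=np.array(approach,float);y/=np.linalg.norm(y);z=np.array(jaw,float);z-=y*(z@y);z/=np.linalg.norm(z)
    return np.column_stack([np.cross(y,z),y,z])
def rel(o,Rtar,pos=None):
    R0=Rn.from_euler("xyz",o["eef_rot"]).as_matrix()
    best=None
    for f in(1,-1):
        M=Rtar@np.diag([f,1,f]);r=Rn.from_matrix(M@R0.T).as_rotvec(degrees=True)
        if best is None or np.linalg.norm(r)<np.linalg.norm(best): best=r
    return best.round(2),None if pos is None else ((np.array(pos)-o["ee_pos"])*1000).round(1)
d=np.array([.0436,.999,0]);e=(d+[0,0,1])/2**.5;nn=(-d+[0,0,1])/2**.5;w=np.array([.999,-.0436,0])
E
python3 - <<'E'
from tgt import *
from station import get_obs
S=np.array([.5612,-.022,.077])
print(rel(get_obs(),Rt(-e,w),S+.128*e))
E
```

```text
(array([-89.25,   4.65,  -0.24]), array([  1.3, 150.5, -27.7]))
```

```bash
python3 -m jog '0 5 40 -6 0.3 0 0.6; 0 20 60 -13 0.7 0 0.6; 0 40 60 -20 1 0 0.6; 0 65 60 -27 1.4 0 0.6; 0 90 60 -34 1.8 0 0.6; 0 115 60 -41 2.1 0 0.6; 1 140 50 -48 2.5 0 0.6; 1 150 40 -55 2.9 0 0.6; 1 150 30 -62 3.2 0 0.6; 1 150 20 -69 3.6 0 0.6'
python3 - <<'E'
from tgt import *
from station import get_obs
S=np.array([.5612,-.022,.077]);o=get_obs();print(o["qpos"])
print(rel(o,Rt(-e,w),S+.128*e))
E
```

```text
time_s: 9.5
ee_pos: [0.5645, 0.07, 0.2144]
eef_rot: [-1.568, -0.437, -1.608]
force: [0.5, -0.3, 0.6]
grip_width: 0.0378
[ 0.25266106  0.41820942  1.40001847 -0.42100818  1.4634394   0.36497508]
(array([-19.94,   0.94,  -0.45]), array([  0.6,  -1.6, -46.9]))
```

```bash
python3 -m jog '0.5 -1 -15 -7 0.3 -0.2 0.6; 0.6 -1.6 -30 -14 0.6 -0.3 0.6; 0.6 -1.6 -47 -20 0.9 -0.4 0.6; 0.6 -1.6 -47 -20 0.9 -0.4 0.6; 0.6 -1.6 -47 -20 0.9 -0.4 0.6;0.6 -1.6 -47 -20 0.9 -0.4 0.6'
python3 - <<'E'
from tgt import *
from station import get_obs,camera
S=np.array([.5612,-.022,.077]);o=get_obs();print(o["qpos"])
print(rel(o,Rt(-e,w),S+.128*e),rel(o,Rt(-e,w),S+.028*e))
c=camera("top");np.savez("top5.npz",**c);crop(c,[.562,.02,.1],40,8,"pics/z5.png")
E
```

```text
time_s: 10.0
ee_pos: [0.5654, 0.0686, 0.1681]
eef_rot: [-1.569, -0.783, -1.614]
force: [-0.2, 0.5, 1.1]
grip_width: 0.0375
[ 0.3666415   0.58323028  1.39615361 -0.70455717  1.54568143  0.56998039]
(array([-0.14,  0.07, -0.09]), array([-0.2, -0.2, -0.6])) (array([-0.14,  0.07, -0.09]), array([ -3.3, -70.8, -71.3]))
crop origin 231 143 x 8
```

View pics/z5.png

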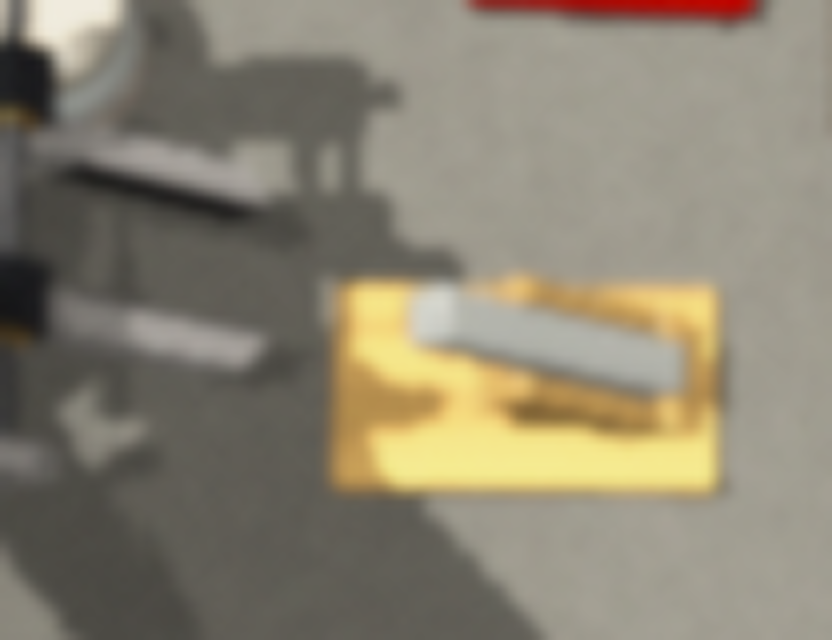

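Both fingers, at (260,190) and (250,350), are in line with the seated bar at (430,315)–(680,365). Now I slide down along it.

```bash
python3 -m jog '-1.2 -25 -25 0 0 0 0.6; -2.3 -50 -50 0 0 0 0.6; -3.2 -68 -68 0 0 0 0.6; -3.3 -71 -71 0 0 0 0.6; -3.3 -71 -71 0 0 0 0.6; -3.3 -71 -71 0 0 0 1; -3.3 -71 -71 0 0 0 1; -3.3 -71 -71 0 0 0 1; -3.3 -71 -71 0 0 0 1' 40
python3 - <<'E'
from tgt import *
from station import get_obs,camera
S=np.array([.5612,-.022,.077]);o=get_obs()
print(rel(o,Rt(-e,w),S+.028*e))
for n in("top","scene"):
    c=camera(n);np.savez(f"{n}6.npz",**c);crop(c,[.562,.0,.1],30,8,f"pics/z6_{n}.png")
E
python3 -c "
import cv2,numpy as np
a=cv2.imread('pics/z6_top.png');b=cv2.imread('pics/z6_scene.png');cv2.imwrite('pics/z6.png',cv2.resize(np.hstack([a,b]),(800,310)))"
```

```text
time_s: 10.8
ee_pos: [0.5629, -0.002, 0.0989]
eef_rot: [-1.564, -0.782, -1.617]
force: [0.3, 2.4, 4.7]
grip_width: 0.018
(array([-0.18,  0.27, -0.1 ]), array([-0.8, -0.3, -2.1]))
crop origin 252 153 x 8
crop origin 207 195 x 8
```

View pics/z6.png

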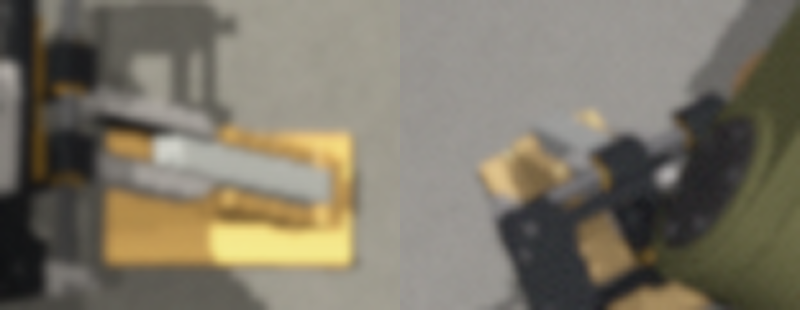

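```bash
python3 -m jog '0 0 20 0 0 0 1; 0 0 50 0 0 0 1; 0 0 90 0 0 0 1; 0 0 130 6 -0.3 0 1; 0 -10 170 13 -0.6 0 1; 0 -30 190 20 -0.9 0 1; 0 -60 205 27 -1.2 0 1; 0 -90 205 34 -1.5 0 1; 0 -120 205 41 -1.8 0 1; 0 -150 205 45 -2 0 1'
python3 - <<'E'
from tgt import *
from station import get_obs
o=get_obs();print(o["qpos"]);print(rel(o,Rt([0,0,-1],w),[.509,-.297,.305]))
E
```

```text
time_s: 11.73
ee_pos: [0.5627, -0.1538, 0.3055]
eef_rot: [-1.561, 0.01, -1.617]
force: [0.1, 0.5, -0.8]
grip_width: 0.0177
[-0.33530627  0.32027715  1.26579293  0.01219335  1.54940764 -0.28954974]
(array([-0.54,  0.56,  0.14]), array([ -53.7, -143.2,   -0.5]))
```

```bash
python3 -m jog '-15 -40 0 -0.5 0.5 0 1; -30 -80 0 -0.5 0.5 0 1; -43 -115 0 -0.5 0.5 0 1; -52 -138 0 -0.5 0.5 0 1; -53.7 -143 0 -0.5 0.5 0 1; -53.7 -143 0 -0.5 0.5 0 1; -53.7 -143 0 -0.5 0.5 0 1'
python3 - <<'E'
from tgt import *
from station import get_obs,camera
o=get_obs();print(rel(o,Rt([0,0,-1],w),[.509,-.297,.305]))
for n in("top","scene"):
    c=camera(n);np.savez(f"{n}7.npz",**c);crop(c,[.509,-.297,.2],38,8,f"pics/z7_{n}.png")
    # project predicted bar axis bottom and mouth
    print(n,proj(c,[o["ee_pos"]-[0,0,.083],[.509,-.297,.195]]).round(1).tolist())
E
```

```text
time_s: 12.32
ee_pos: [0.5094, -0.2961, 0.3055]
eef_rot: [-1.57, 0.001, -1.616]
force: [-0.3, -0.3, -0.9]
grip_width: 0.0175
(array([-0.07,  0.06,  0.12]), array([-0.4, -0.9, -0.5]))
crop origin 369 153 x 8
top [[420.2, 189.7], [417.8, 192.4]]
crop origin 154 78 x 8
scene [[203.1, 110.8], [204.2, 117.9]]
```

View pics/z7_scene.png

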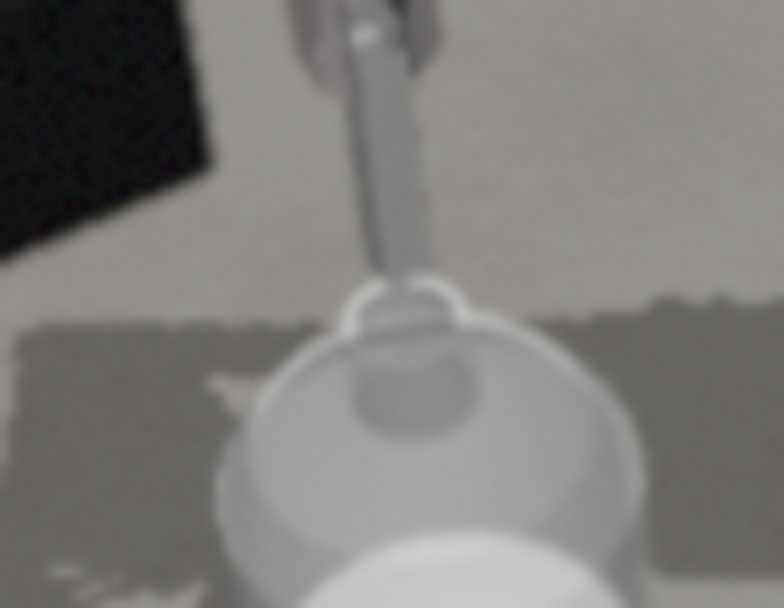

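View pics/z7_top.png

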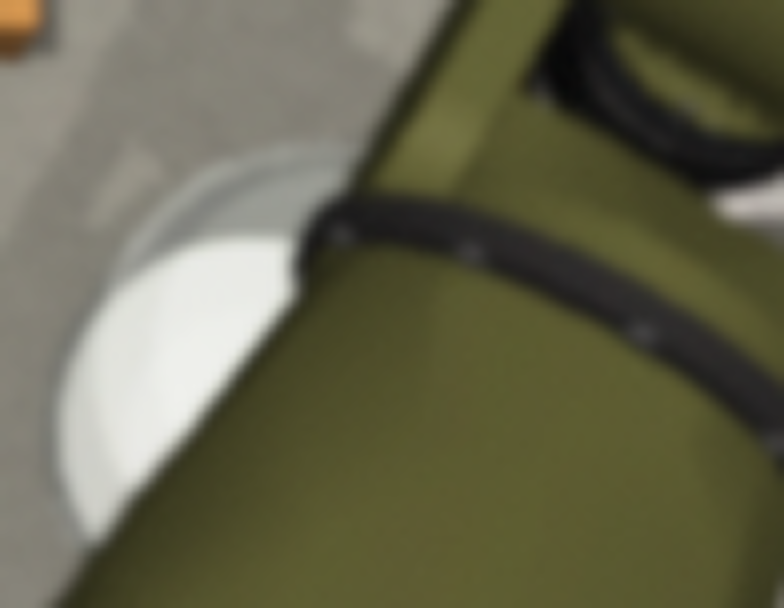

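```bash
python3 -m jog '0 -0.5 -10 0 0 0 1; -0.4 -0.9 -20 0 0 0 1; -0.4 -0.9 -28 0 0 0 1; -0.4 -0.9 -36 0 0 0 1; -0.4 -0.9 -40 0 0 0 1; -0.4 -0.9 -40 0 0 0 1'
python3 - <<'E'
from tgt import *
from station import get_obs,camera
o=get_obs();print(o["moment"])
c=camera("scene");crop(c,[.509,-.297,.2],30,10,f"pics/z8.png")
E
```

```text
time_s: 12.92
ee_pos: [0.5091, -0.2961, 0.2643]
eef_rot: [-1.571, 0.002, -1.615]
force: [-0.5, -0.7, -0.6]
grip_width: 0.0177
[-0.08783706  0.04435636  0.00129638]
crop origin 164 86 x 10
```

View pics/z8.png

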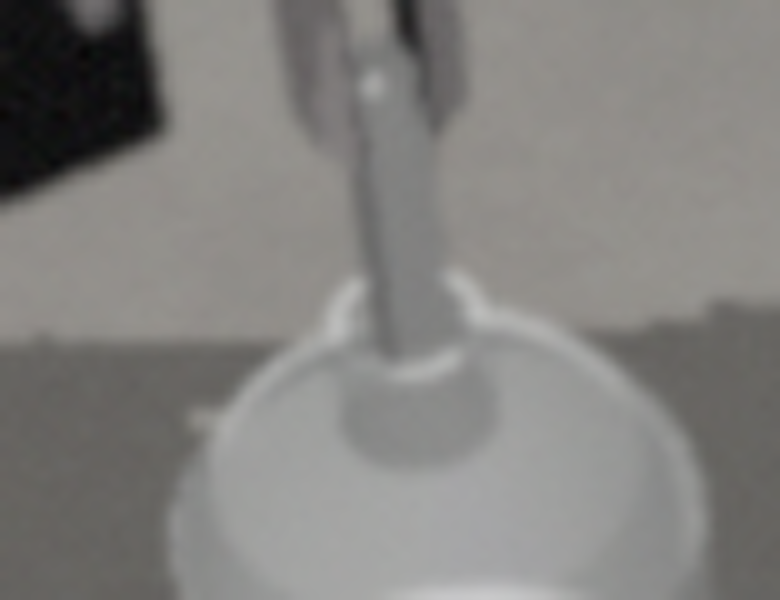

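The bar's foot is inside the rim at (410,340), with no contact force. Continuing down.

```bash
python3 -m jog '0 -0.5 -12 0 0 0 1; 0 -0.9 -24 0 0 0 1; 0 -0.9 -36 0 0 0 1; 0 -0.9 -48 0 0 0 1; 0 -0.9 -58 0 0 0 1; 0 -0.9 -60 0 0 0 1; 0 -0.9 -60 0 0 0 1; 0 -0.9 -60 0 0 0 1'
```

```text
time_s: 13.63
ee_pos: [0.5094, -0.2973, 0.2057]
eef_rot: [-1.57, 0.001, -1.615]
force: [0.2, -0.5, -0.7]
grip_width: 0.0179
```

```bash
python3 -m jog '0 0 0 0 0 0 0.6; 0 0 0 0 0 0 0.6; 0 0 0 0 0 0 0.6; 0 0 0 0 0 0 0.6; 0 0 0 0 0 0 0.6; 0 0 0 0 0 0 0.6; 0 0 40 0 0 0 0.6; 0 0 80 0 0 0 0.6; 0 20 110 0 0 0 0.6; 0 60 110 0 0 0 0.6'
python3 - <<'E'
from h import *
from station import get_obs,camera
for n in("top","scene"):
    c=camera(n);np.savez(f"{n}9.npz",**c);crop(c,[.509,-.297,.1],45,7,f"pics/z9_{n}.png")
E
python3 -c "
import cv2,numpy as np
a=cv2.imread('pics/z9_top.png');b=cv2.imread('pics/z9_scene.png');cv2.imwrite('pics/z9.png',cv2.resize(np.hstack([a,b]),(800,310)))"
```

```text
time_s: 14.47
ee_pos: [0.5101, -0.2396, 0.3216]
eef_rot: [-1.562, -0.003, -1.619]
force: [0.4, 0.6, -0.1]
grip_width: 0.0378
crop origin 350 155 x 7
crop origin 149 96 x 7
```

View pics/z9.png

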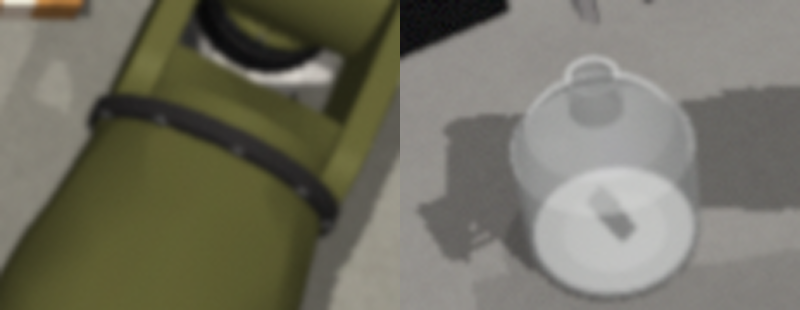

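Scene view: the first bar lies inside the jar at (613,213). Next is the second bar, in the middle lane.

```bash
python3 -m jog '3 40 0 0 0 8 0.55; 6 80 0 0 0 16 0.55; 9 120 0 0 0 24 0.55; 12 160 0 0 0 32 0.55; 12 200 0 0 0 40 0.55; 12 240 0 0 0 48 0.55; 12 280 -20 0 0 56 0.55; 12 320 -40 0 0 63 0.55; 12 360 -60 0 0 70 0.55; 12 400 -80 0 0 77 0.55' 40
python3 - <<'E'
from tgt import *
from station import get_obs
o=get_obs();a=np.radians(6.8);print(rel(o,Rt([0,0,-1],[-np.sin(a),np.cos(a),0]),[.5222,.295,.085]))
E
```

```text
time_s: 15.4
ee_pos: [0.5216, 0.1565, 0.2422]
eef_rot: [-1.567, 0.0, -0.359]
force: [1.1, 0.4, -0.1]
grip_width: 0.0421
(array([-2.500e-01,  2.000e-02,  2.737e+01]), array([   0.6,  138.5, -157.2]))
```

```bash
python3 -m jog '0 35 -35 0 0 7 0.55; 0 70 -70 0 0 14 0.55; 0 105 -110 0 0 21 0.55; 0.6 138.5 -140 0 0 27.4 0.55; 0.6 138.5 -157 -0.2 0 27.4 0.55; 0.6 138.5 -157 -0.2 0 27.4 0.55; 0.6 138.5 -157 -0.2 0 27.4 0.55; 0.6 138.5 -157 -0.2 0 27.4 0.55'
python3 - <<'E'
from h import *
from station import get_obs,camera
for n in("top","scene"):
    c=camera(n);np.savez(f"{n}10.npz",**c)
    crop(c,[.545,.29,.04],45,6,f"pics/t10_{n}.png")
E
```

```text
time_s: 16.07
ee_pos: [0.5228, 0.2945, 0.0862]
eef_rot: [-1.57, -0.001, 0.119]
force: [0.6, -0.4, -0.3]
grip_width: 0.0427
crop origin 124 153 x 6
crop origin 260 278 x 6
```

View pics/t10_scene.png

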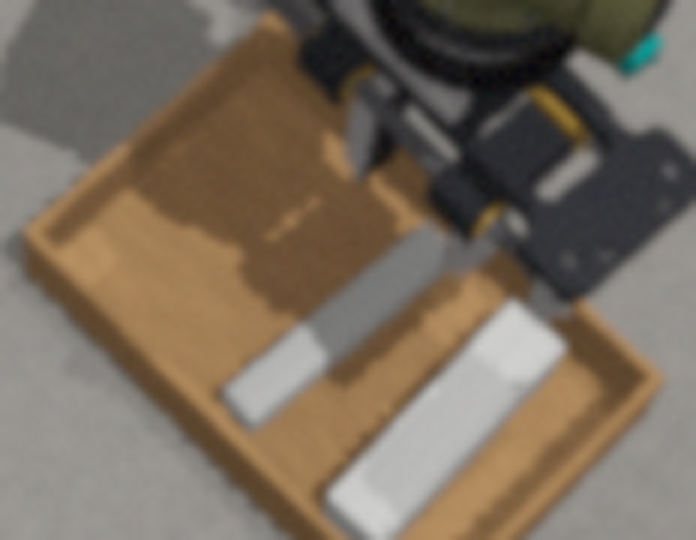

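Run:
```python
from h import *
c=load("scene10.npz");T=np.array([.5228,.2945,.0862]);j=np.array([-.119,.993,0]);a=np.radians(6.8);b=np.array([np.cos(a),np.sin(a),0])
P=[T,T+.0215*j,T-.0215*j]+[np.array([.555,.299,.022])+s*.055*b+q*.009*np.array([-b[1],b[0],0]) for s,q in((1,1),(1,-1),(-1,-1),(-1,1))]+[[T[0],T[1],.022]]
p=(proj(c,P)-[260,278]+.5)*6;print(p.round())
im=cv2.imread("pics/t10_scene.png");cv2.polylines(im,[p[3:7].round().astype(int)],True,(0,0,255),1)
for q in (*p[:3],p[7]): cv2.circle(im,tuple(int(x) for x in q),4,(0,255,0),1)
cv2.imwrite("pics/t10o.png",im)
```

```text
[[417. 211.]
 [456. 252.]
 [378. 171.]
 [252. 428.]
 [222. 393.]
 [426. 223.]
 [457. 255.]
 [400. 272.]]
```

View pics/t10o.png

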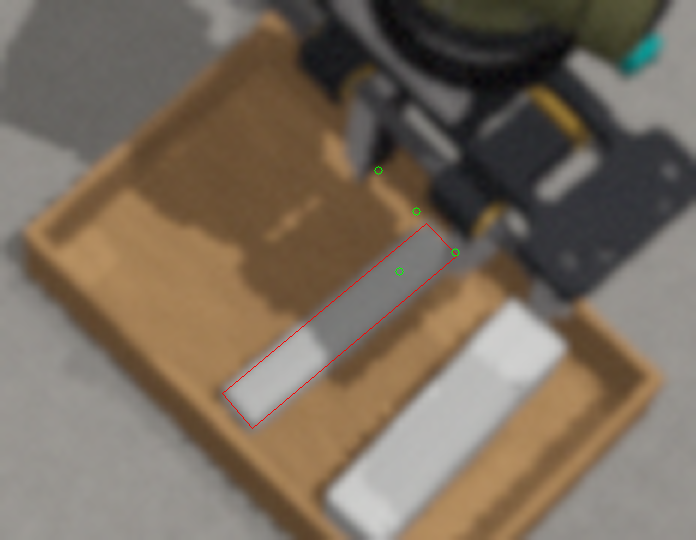

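The overlay fits the bar (red), and the finger-tip circles straddle it. Descending.

```bash
python3 -m jog '0 0 -40 0 0 0 0.55; 0 0 -70 0 0 0 0.55; 0 0 -76.5 0 0 0 0.55; 0 0 -76.5 0 0 0 0.55; 0 0 -76.5 0 0 0 1; 0 0 -76.5 0 0 0 1; 0 0 -76.5 0 0 0 1; 0 0 -76.5 0 0 0 1; 0 0 -76.5 0 0 0 1' 40
```

```text
time_s: 16.92
ee_pos: [0.5239, 0.2946, 0.0122]
eef_rot: [-1.568, -0.005, 0.118]
force: [-1.1, -0.4, 6.5]
grip_width: 0.0174
```

```bash
python3 -m jog '0 0 40 0 0 0 1; 0 0 80 0 0 0 1; 0 0 120 0 0 0 1; 0 0 160 0 0 0 1; 4 -40 185 0 0 -7 1; 8 -80 190 0 0 -14 1; 12 -120 190 0 0 -21 1; 16 -160 190 0 0 -28 1; 20 -180 190 0 0 -36 1; 26 -200 190 0 0 -44 1'
python3 - <<'E'
from tgt import *
from station import get_obs
o=get_obs();print(rel(o,Rt([0,0,-1],w),[.562,0,.205]))
E
```

```text
time_s: 17.75
ee_pos: [0.5498, 0.0925, 0.2029]
eef_rot: [-1.568, -0.005, -0.628]
force: [0.9, 0.1, -0.8]
grip_width: 0.0175
(array([  0.22,   0.29, -56.49]), array([ 12.2, -92.5,   2.1]))
```

```bash
python3 -m jog '4 -30 2 0 0 -8 1; 8 -50 2 0 0 -16 1; 12 -65 2 0 0 -24 1; 12 -80 2 0 0 -32 1; 12 -92 2 0 0 -40 1; 12 -92.5 2 0 0 -48 1; 12 -92.5 2 0 0 -56.5 1; 12 -92.5 2 0 0 -56.5 1; 12 -92.5 2 0 0 -56.5 1'
```

```text
time_s: 18.5
ee_pos: [0.5617, -0.0, 0.2052]
eef_rot: [-1.568, -0.005, -1.62]
force: [0.3, -0.5, -0.5]
grip_width: 0.0181
```

```bash
python3 -m jog '0 0 0 7.5 -0.3 0 1; 0 -5 -10 15 -0.7 0 1; 0 -10 -20 22.5 -1 0 1; 0 -18 -30 30 -1.3 0 1; 0 -28 -45 37.5 -1.6 0 1; 0 -35 -59 45 -2 0 1; 0 -35 -59 45 -2 0 1; 0 -35 -59 45 -2 0 1'
python3 - <<'E'
from tgt import *
from station import get_obs,camera
S=np.array([.5615,-.022,.077]);o=get_obs()
print(rel(o,Rt(-nn,w),S+.039*e+.006*nn),rel(o,Rt(-nn,w),S+.039*e-.001*nn))
T=np.array(o["ee_pos"]);ax=T+.0008*nn
from ov import *
for n in("top","scene"):
    c=camera(n);np.savez(f"{n}11.npz",**c)
ov(11,ax-.033*e,87.5,45,"pics/o11.png",ax-.033*e,23,17)
E
```

```text
time_s: 19.17
ee_pos: [0.561, -0.0364, 0.1441]
eef_rot: [-1.575, 0.784, -1.624]
force: [-0.2, 0.1, -0.8]
grip_width: 0.0179
(array([ 0.07, -0.16,  0.37]), array([  1.5,  37.7, -35.3])) (array([ 0.07, -0.16,  0.37]), array([  1.8,  42.6, -40.2]))
```

View pics/o11.png

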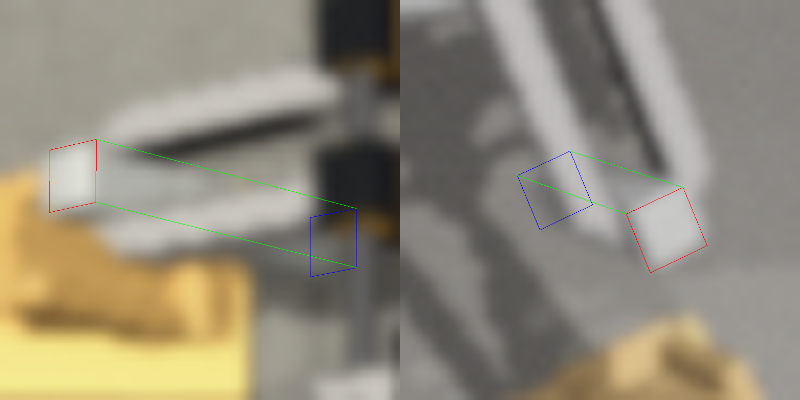

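The overlay matches the held bar at 45°. Now I lay it in.

```bash
python3 -m jog '0.8 20 -18 0 0 0 1; 1.5 37.7 -35.3 0 0 0.4 1; 1.5 37.7 -35.3 0 0 0.4 1; 1.5 37.7 -35.3 0 0 0.4 1; 1.7 40.5 -38.5 0 0 0.4 1; 1.8 42.6 -40.2 0 0 0.4 1; 1.8 42.6 -40.2 0 0 0.4 1; 1.8 42.6 -40.2 0 0 0.4 1'
python3 - <<'E'
from tgt import *
from station import get_obs
S=np.array([.5615,-.022,.077]);o=get_obs();q=o["ee_pos"]-S;print("e,n,w",q@e*1e3,q@nn*1e3,q@w*1e3)
E
```

```text
time_s: 19.93
ee_pos: [0.5639, 0.0072, 0.1067]
eef_rot: [-1.569, 0.778, -1.611]
force: [0.3, -0.4, -0.6]
grip_width: 0.0175
e,n,w 41.70427524942316 0.3349788993959636 1.1726272876952244
```

```bash
python3 -m jog '-0.5 0.7 -0.7 0 0 0 1; -0.8 1.8 -1.8 0 0 0 1; -0.8 1.8 -1.8 0 0 0 1; -0.8 1.8 -1.8 0 0 0 1'
```

```text
time_s: 20.27
ee_pos: [0.5637, 0.0084, 0.1058]
eef_rot: [-1.566, 0.778, -1.61]
force: [-0.6, -4.0, 5.6]
grip_width: 0.0173
```

Floor contact (about 7 N along the normal), same as the first bar. Next: slide down, let go, retreat.

```bash
python3 -m jog '0 -2 -2 0 0 0 1; 0 -4 -4 0 0 0 1;0 -4 -4 0 0 0 1; 0 -4 -4 0 0 0 0.6; 0 -4 -4 0 0 0 0.6; 0 -4 -4 0 0 0 0.6; 0 -4 -4 0 0 0 0.6; -1 -30 25 0 0 0 0.6; -2 -60 57 0 0 0 0.6; -2 -75 75 0 0 0 0.6'
```

```text
time_s: 21.1
ee_pos: [0.5618, -0.0686, 0.1832]
eef_rot: [-1.564, 0.777, -1.609]
force: [-0.4, -0.7, 0.7]
grip_width: 0.0373
```

```bash
python3 -m jog '0 -15 20 0 0 0 0.6; 0 -15 20 0 0 0 0.6'
python3 - <<'E'
from tgt import *
from ov import *
from station import camera,get_obs
for n in("top","scene"):
    c=camera(n);np.savez(f"{n}12.npz",**c)
S=np.array([.5612,-.022,.077])
ov(12,S,87.5,45,"pics/o12.png",[.562,-.02,.08],23,17)
print(rel(get_obs(),Rt(-e,w),S+.128*e))
E
```

```text
time_s: 21.27
ee_pos: [0.5628, -0.0864, 0.2072]
eef_rot: [-1.556, 0.774, -1.605]
force: [0.4, 0.6, 0.2]
grip_width: 0.0377
(array([-89.39,   4.13,  -0.26]), array([  3.3, 152.2, -35.7]))
```

View pics/o12.png

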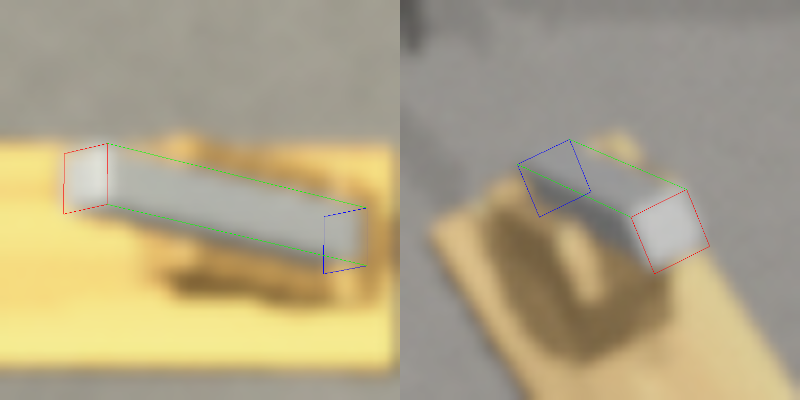

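The second bar is seated exactly like the first, with its upper end at (85,180) in the top half and (668,232) in the scene half. Same regrasp.

```bash
python3 -m jog '0 5 40 -6 0.3 0 0.6; 0 20 55 -13 0.6 0 0.6; 0 40 55 -20 0.9 0 0.6; 0 65 55 -27 1.2 0 0.6; 1 90 55 -34 1.6 0 0.6; 2 115 55 -41 1.9 0 0.6; 3 140 45 -48 2.2 0 0.6; 3 152 35 -55 2.5 0 0.6; 3 152 25 -62 2.9 0 0.6; 3 152 15 -69 3.2 0 0.6'
python3 - <<'E'
from tgt import *
from station import get_obs
S=np.array([.5612,-.022,.077]);o=get_obs()
print(rel(o,Rt(-e,w),S+.128*e))
E
```

```text
time_s: 22.2
ee_pos: [0.5644, 0.0703, 0.2173]
eef_rot: [-1.571, -0.435, -1.606]
force: [-0.2, -1.1, 0.6]
grip_width: 0.0375
(array([-20.05,   0.78,  -0.45]), array([  0.7,  -1.9, -49.8]))
```

```bash
python3 -m jog '0.5 -1 -15 -7 0.3 -0.2 0.6; 0.6 -1.6 -30 -14 0.6 -0.3 0.6; 0.7 -1.9 -50 -20 0.8 -0.4 0.6; 0.7 -1.9 -50 -20 0.8 -0.4 0.6; 0.7 -1.9 -50 -20 0.8 -0.4 0.6;0.7 -1.9 -50 -20 0.8 -0.4 0.6'
python3 - <<'E'
from tgt import *
from station import get_obs
S=np.array([.5612,-.022,.077]);o=get_obs()
print(rel(o,Rt(-e,w),S+.028*e))
E
```

```text
time_s: 22.7
ee_pos: [0.5653, 0.0687, 0.1681]
eef_rot: [-1.571, -0.781, -1.613]
force: [-0.3, 0.4, -0.3]
grip_width: 0.0378
(array([-0.25,  0.  , -0.07]), array([ -3.3, -70.9, -71.3]))
```

```bash
python3 -m jog '-1.2 -25 -25 0 0 0 0.6; -2.3 -50 -50 0 0 0 0.6; -3.2 -68 -68 0 0 0 0.6; -3.3 -71 -71 0 0 0 0.6; -3.3 -71 -71 0 0 0 0.6; -3.3 -71 -71 0 0 0 1; -3.3 -71 -71 0 0 0 1; -3.3 -71 -71 0 0 0 1; -3.3 -71 -71 0 0 0 1' 40
```

```text
time_s: 23.45
ee_pos: [0.5626, -0.0015, 0.0981]
eef_rot: [-1.569, -0.78, -1.614]
force: [-0.2, 3.9, 7.0]
grip_width: 0.0177
```

```bash
python3 -m jog '0 0 20 0 0 0 1; 0 0 50 0 0 0 1; 0 0 90 0 0 0 1; 0 0 130 6 -0.3 0 1; 0 -10 170 13 -0.6 0 1; 0 -30 190 20 -0.9 0 1; 0 -60 205 27 -1.2 0 1; 0 -90 205 34 -1.5 0 1; 0 -120 205 41 -1.8 0 1; 0 -150 205 45 -2 0 1'
python3 - <<'E'
from tgt import *
from station import get_obs,camera
o=get_obs();print(rel(o,Rt([0,0,-1],w),[.509,-.297,.305]))
c=camera("top");np.savez("top13.npz",**c);crop(c,[.509,-.297,.1],38,8,"pics/z13.png")
E
```

```text
time_s: 24.28
ee_pos: [0.5625, -0.1533, 0.305]
eef_rot: [-1.563, 0.012, -1.614]
force: [1.9, -0.3, -0.0]
grip_width: 0.0179
(array([-0.65,  0.48, -0.02]), array([ -53.5, -143.7,    0. ]))
crop origin 359 162 x 8
```

View pics/z13.png

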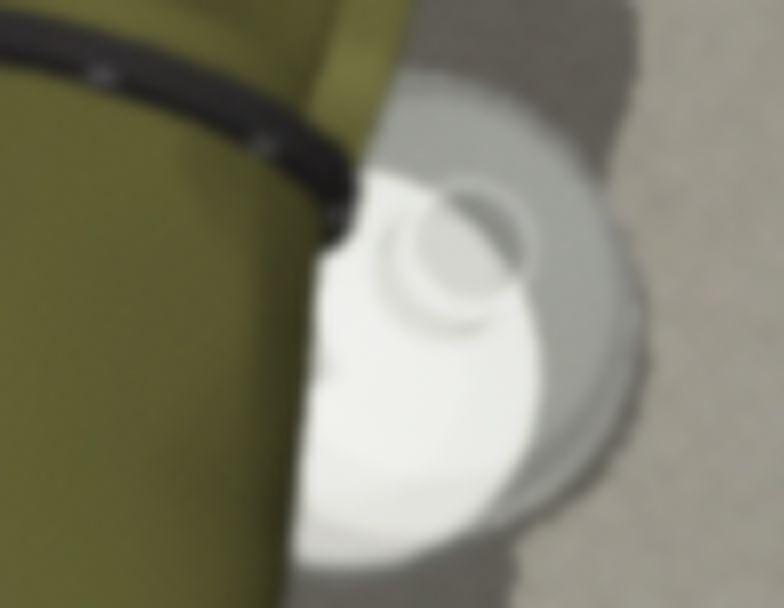

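The mouth is at (470,243) in the crop, i.e. pixel (417.6,192.3), so the jar hasn't moved.

```bash
python3 -m jog '-15 -40 0 -0.5 0.5 0 1; -30 -80 0 -0.6 0.5 0 1; -43 -115 0 -0.6 0.5 0 1; -52 -138 0 -0.6 0.5 0 1; -53.5 -144 0 -0.6 0.5 0 1; -53.5 -144 0 -0.6 0.5 0 1; -53.5 -144 -10 -0.6 0.5 0 1; -53.5 -144 -10 -0.6 0.5 0 1'
python3 - <<'E'
from tgt import *
from station import get_obs,camera
o=get_obs();print(rel(o,Rt([0,0,-1],w),[.509,-.297,.265]))
c=camera("scene");np.savez("scene14.npz",**c);crop(c,[.509,-.297,.2],30,10,f"pics/z14.png")
E
```

```text
time_s: 25.0
ee_pos: [0.5085, -0.3017, 0.2918]
eef_rot: [-1.576, 0.004, -1.618]
force: [-0.1, 0.6, -1.7]
grip_width: 0.0174
(array([-0.24, -0.26,  0.22]), array([  0.5,   4.7, -26.8]))
crop origin 164 86 x 10
```

View pics/z14.png

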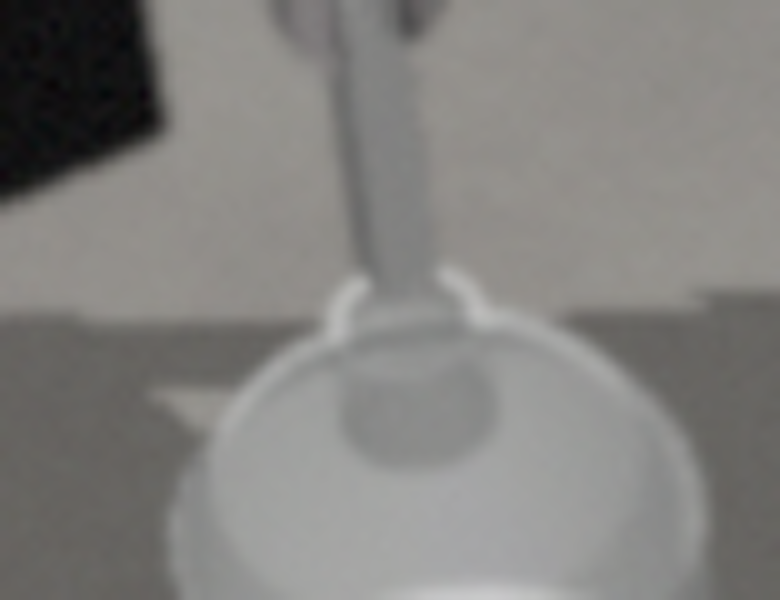

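Measured y is 4.7 mm off while it settles, so I correct and let it stop before entering.

```bash
python3 -m jog '0.5 4.5 0 0 -0.2 0.2 1; 0.5 4.5 0 0 -0.2 0.2 1; 0.5 4.5 0 0 -0.2 0.2 1; 0.5 4.5 0 0 -0.2 0.2 1'
python3 - <<'E'
from tgt import *
from station import get_obs
o=get_obs();print(rel(o,Rt([0,0,-1],w),[.5094,-.2970,.265]),o["joint_vel"].round(3))
E
```

```text
time_s: 25.38
ee_pos: [0.5092, -0.2968, 0.2928]
eef_rot: [-1.572, 0.004, -1.614]
force: [0.2, -0.4, -0.8]
grip_width: 0.0176
(array([-0.21, -0.03, -0.04]), array([  0.2,  -0.2, -27.8])) [-0.01   0.004 -0.002 -0.003  0.001  0.   ]
```

```bash
python3 -m jog '0 0 -8 0 0 0 1; 0 0 -15 0 0 0 1; 0 0 -22 0 0 0 1; 0 0 -28 0 0 0 1; 0 0 -28 0 0 0 1'
python3 - <<'E'
from tgt import *
from station import get_obs,camera
print(get_obs()["moment"])
c=camera("scene");np.savez("scene15.npz",**c);crop(c,[.509,-.297,.2],30,10,f"pics/z15.png")
E
```

```text
time_s: 25.8
ee_pos: [0.5089, -0.2966, 0.2629]
eef_rot: [-1.574, 0.005, -1.614]
force: [-0.0, 0.6, -1.3]
grip_width: 0.0178
[-0.04873565  0.05984206  0.01155118]
crop origin 164 86 x 10
```

View pics/z15.png

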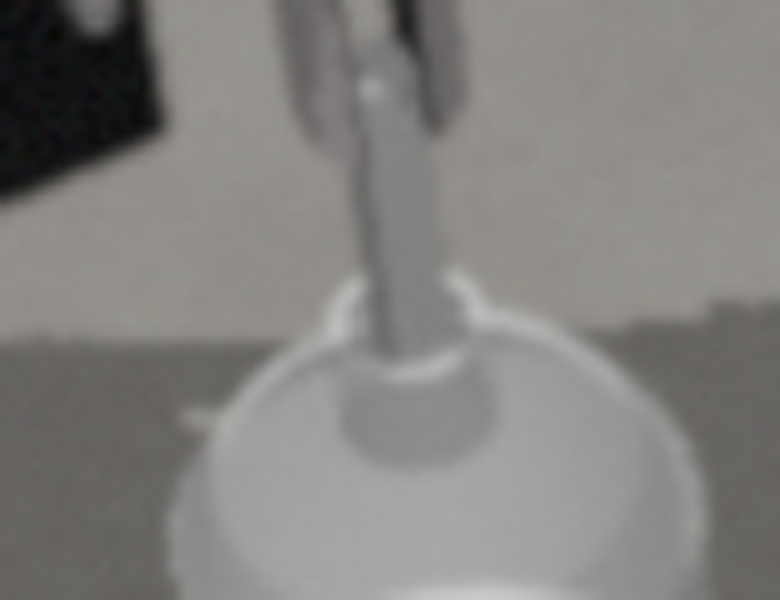

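The bar is in the neck as before, with no force. Going on down.

```bash
python3 -m jog '0 0 -12 0 0 0 1; 0 -0.4 -24 0 0 0 1; 0 -0.4 -36 0 0 0 1; 0 -0.4 -48 0 0 0 1; 0 -0.4 -56 0 0 0 1; 0 -0.4 -58 0 0 0 1; 0 -0.4 -58 0 0 0 1; 0 -0.4 -58 0 0 0 1'
```

```text
time_s: 26.52
ee_pos: [0.5092, -0.2972, 0.2064]
eef_rot: [-1.572, 0.004, -1.614]
force: [0.5, -0.1, -1.6]
grip_width: 0.0178
```

```bash
python3 -m jog '0 0 0 0 0 0 0.6; 0 0 0 0 0 0 0.6; 0 0 0 0 0 0 0.6; 0 0 0 0 0 0 0.6; 0 0 0 0 0 0 0.6; 0 0 0 0 0 0 0.6; 0 0 40 0 0 0 0.6; 0 0 80 0 0 0 0.6; 0 20 110 0 0 0 0.6; 0 60 110 0 0 0 0.6'
python3 - <<'E'
from h import *
from station import get_obs,camera
c=camera("scene");np.savez("scene16.npz",**c);crop(c,[.509,-.297,.1],45,7,"pics/z16.png")
E
```

```text
time_s: 27.35
ee_pos: [0.5099, -0.2395, 0.3223]
eef_rot: [-1.565, -0.0, -1.617]
force: [1.3, 0.7, -0.5]
grip_width: 0.0375
crop origin 149 96 x 7
```

View pics/z16.png

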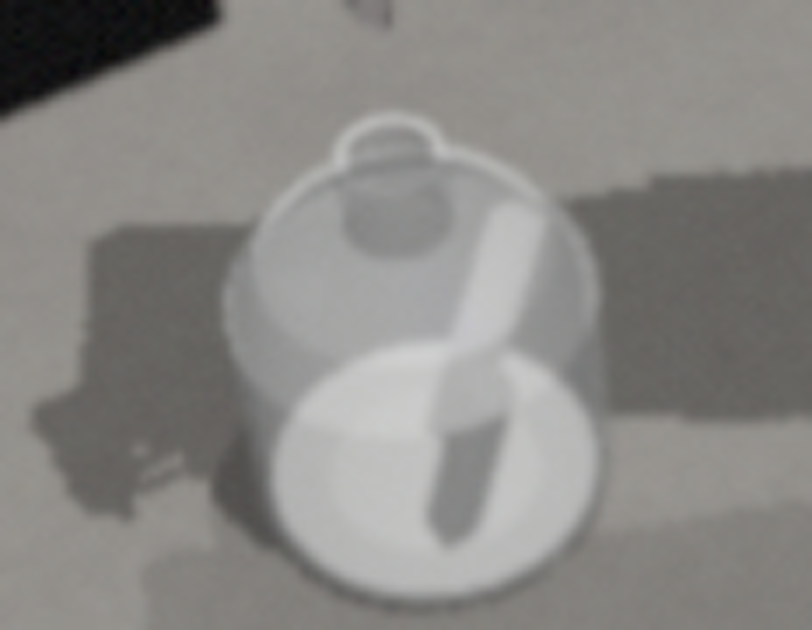

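Two pieces show in the jar: one leaning at about (500,280), one at (465,480). I move the arm aside and check from both cameras.

```bash
python3 -m jog '-20 40 10 0 0 0 0.6; -40 80 10 0 0 0 0.6; -60 120 10 0 0 0 0.6; -80 160 10 0 0 0 0.6; -100 200 10 0 0 0 0.6; -110 240 10 0 0 0 0.6; -120 280 10 0 0 0 0.6; -130 320 10 0 0 0 0.6; -140 360 10 0 0 0 0.6; -140 380 10 0 0 0 0.6'
python3 - <<'E'
from h import *
from station import get_obs,camera
for n in("top","scene"):
    c=camera(n);np.savez(f"{n}17.npz",**c);crop(c,[.509,-.297,.1],45,7,f"pics/z17_{n}.png");cv2.imwrite(f"pics/f17_{n}.png",c["img"][:,:,::-1])
E
python3 -c "
import cv2,numpy as np
a=cv2.imread('pics/z17_top.png');b=cv2.imread('pics/z17_scene.png');cv2.imwrite('pics/z17.png',cv2.resize(np.hstack([a,b]),(800,310)))"
```

```text
time_s: 28.23
ee_pos: [0.3685, 0.1497, 0.3305]
eef_rot: [-1.565, 0.003, -1.613]
force: [0.5, 0.2, 0.4]
grip_width: 0.0378
crop origin 350 155 x 7
crop origin 149 96 x 7
```

View pics/z17.png

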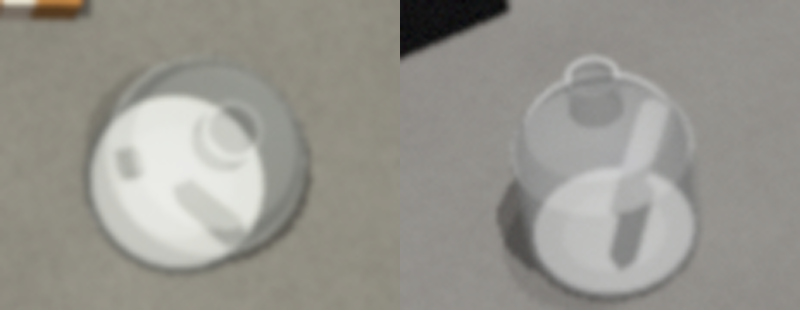

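View pics/f17_top.png

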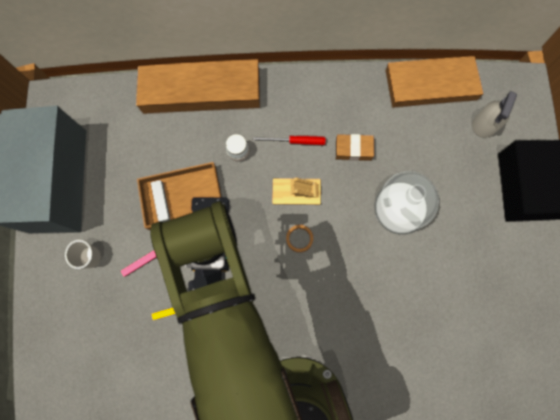

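View pics/f17_scene.png

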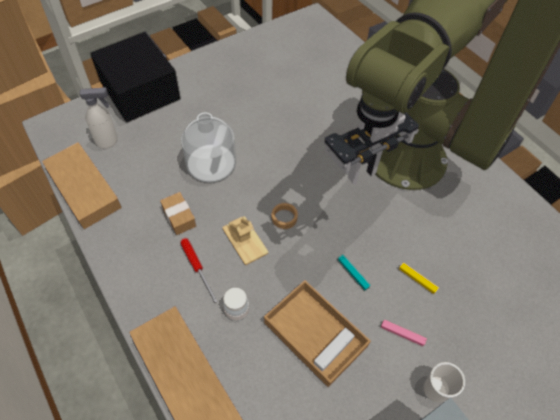

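Run:
```python
from h import *
for n,(u,v) in(("top",(407,200)),("scene",(208,148))):
    a,b=load(f"{n}0.npz")["img"],load(f"{n}17.npz")["img"]
    x=[cv2.resize(i[v-38:v+38,u-40:u+40],None,fx=5,fy=5,interpolation=cv2.INTER_CUBIC) for i in(a,b)]
    cv2.imwrite(f"pics/d17_{n}.png",np.hstack(x)[:,:,::-1])
    g=[cv2.cvtColor(i[v-45:v+45,u-45:u+45],cv2.COLOR_RGB2GRAY).astype(np.float32) for i in(a,b)]
    # outline: register the neck/rim patch only
    r=(slice(30,52),slice(42,68)) if n=="top" else (slice(5,25),slice(25,65))
    print(n,cv2.phaseCorrelate(g[0][r].copy(),g[1][r].copy()))
```

```text
top ((0.5412700238425412, -0.05585124289743959), 1.0014520438364993)
scene ((-0.14725287648170848, -0.08261728285290104), 0.8572241085767746)
```

View pics/d17_top.png

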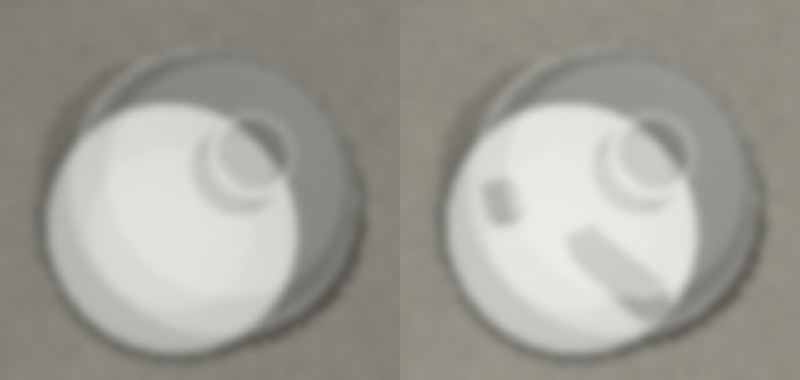

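View pics/d17_scene.png

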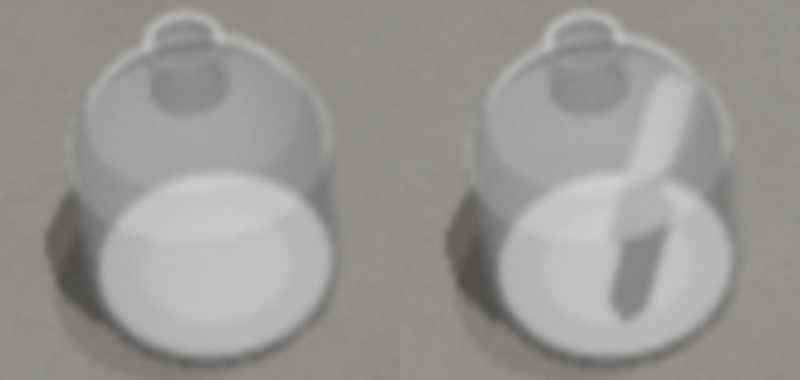

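The jar hasn't moved. The top view shows two bars inside, at (500,205) and (625,270). The rest is empty and the tray holds only the thick bar.

```bash
python3 -c "
from station import hand_in,get_obs
print(hand_in());print(get_obs()['time_s'])"
```

```text
the job is handed in; nothing more can be done
None
the job is handed in; nothing more can be done
```

Both slim bars are in the jar, and I handed the job in at about 28 s; no verdict was reported. Each bar was laid in the sloping rest, let go, taken again by its upper end and dropped end-on through the neck, the first finished before the second was started.

- **Final pictures:** both cameras show two bars inside the jar, at least one of them leaning rather than flat. The rest is empty and only the thick bar remains in the tray. The gripper was clear of everything.
- **Jar and other things:** comparing the neck before and after gave a shift of under about half a pixel (roughly 1 mm), so the jar did not move. I saw no change in the bystanders or the coloured look-alikes. In the last top view the arm hid the turquoise one, but the scene camera showed it in place.
- **Forces:** force readings, taken at the end of each move, stayed below about 10 N. The neck was never touched on entry.
- **What disagreed:** the two cameras differed by 3–5 mm on the positions of the bars, so I used averages. Before the second insertion the tool was 4.7 mm off in y while settling. I corrected that before lowering the bar.

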